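# Free the handpiece from its left-hand screw clamp and box it

### The arm

A 6-joint arm with a two-finger parallel gripper is mounted at the origin on the work surface; the furniture and walls round the work are solid. World frame = base frame: x ahead of the robot, y to its left, z up, the work surface at z = 0. Lengths are in m, angles in degrees, forces in N, time in s.
With the tool pointing down it reaches from about 0.375 to 0.9 m from the base axis. Payload 3.1 kg.
Tool frame: the origin (TCP) lies midway between the tips of the shut fingers; the grasp point (between the pads) lies 19 mm behind it (bot.hold_point_z is the distance from the TCP to the grasp point, in m); z points along the fingers, y is the line along which they close (so a half turn about z gives the same grasp; the last joint's range is limited). The gripper opens to 87 mm and grips with 3 to 60 N. Pads are 19 mm wide; open, the fingers measure 117 mm over their backs; the gripper's body (75 mm by 190 mm) begins 51 mm behind the grasp point.
Start: joints at [53.657, 30.224, 82.088, -0, 67.689, -10.227], TCP at [0.275, 0.561, 0.223] pointing down, gripper open.
Joint ranges: [-176.69, 176.69], [-43.24, 126.21], [12.49, 139.97], [-82, 262], [0, 151.66], [-163.58, 163.58]. Speed limits (degrees/s): [159.86, 159.86, 180, 180, 180, 180].

### API

Orientations are given as a 3x3 rotation matrix whose columns are the frame's x, y, z axes.
In Python, from rig import read_state, optics, order, bot gives the robot as it stands.
- The arm moves only by the tool drive_tool, never from a script. Its argument "steps" is a list of rows, each a list of 7 numbers: the finger opening in mm, from 0 to 87, then the shift along the tool's x, y, z normalised to -1 to 1, where 1 is 0.12 m, then the turn, a rotation vector about the tool's x, y, z normalised to -1 to 1, where 1 is 1.5 rad. In form: [[jaw, tx, ty, tz, ax, ay, az], ...]. A call has 1 to 8 rows; each row is the pose to reach, as a shift and turn from the pose commanded when the call began, along the tool's axes at that moment; what a row does not reach only later rows make up. A row lasts 1/10 s, in which the tool goes at most 50 mm and 8.59 degrees, less where a joint would pass 70% of its speed; a pose out of reach is approached as far as the arm can. A call with a number of a shift or a turn outside -1 to 1 is refused whole. A call with a gripper value outside its range is refused whole. The fingers move at their own pace and stop on an object; the grip force is fixed at half the most. Time passes only in rows, so rows that repeat a pose let the fingers close. It gives the time, the measured TCP pose, the force, the opening and the grip force at its end, in the units of the state.
- read_state(): the state, without advancing time (a new reading comes with each control period).
- optics.capture(name): name is "side" or "top"; returns a dict with "color" (480x640x3 uint8, blue, green, red), "range_z" (480x640 float32, m along the optical axis (not along the pixel's ray), 0 where there is no reading), "fx", "fy", "cx", "cy" (pixels), "rvec" (rotation vector, rad) and "tvec" (3), from world to camera coordinates, as OpenCV has them. Camera axes: x right, y down, z forward; pixel columns grow to the right and rows downward; lengths in m; the calibration is good to about 2 mm. A picture is of the moment at which its call begins.
- order.hand_in(): hands the job in; it is judged then, once.
The state is a dict: "time_s": time; "joint_positions": joint angles; "qvel": joint speeds; "tau": joint torques, N m; "position": TCP position; "tcp_rot": TCP orientation; "force": force on the tool from outside, world axes, zero at the start; "moment": the same for the moment, N m; "opening": opening from 0.0 (shut) to 1.0 (fully open); "grasp_force": force on a finger pad.
Only numpy, scipy, OpenCV 4.12 (cv2) and the standard library are available. Lean on these libraries where they do the work, as an engineer would, in place of code of your own. Each camera call takes 0.05 s, during which the arm holds its last target. There are 200 camera calls.

### The job

Free the handpiece from the sloping clamp stand: the wing screw has a left-hand thread, so feel which way it gives and back it off clockwise almost as far as it goes, never forcing it tighter. Then lift the handpiece slightly, draw it out nose first over the low stop, and lay it (do not drop it) flat on the floor of the wooden box beside the steel block, which stays flat in the box too. Fold the lid fully shut, leave the screw loosened, and do not disturb the pliers and the bottle.

Things in the scene. Friction and masses are not known exactly. Their poses are not given: they have to be found in the camera images.
- clamp_stand: Fixed grey clamp stand on a 120 x 190 mm base; origin under it, y its long way, z up. Its cradle leans 35 degrees to the robot: cradle normal n = (-0.574, 0, 0.819) in this frame. The handpiece lies along y, nose to -y, in a trough under a bridge at the +y end (rails 14 mm high, 27 mm apart, y 0.03 to 0.067) and on a narrow V rib at the -y end (17 mm wide, y -0.068 to -0.05).
- nose_stop (a point): Top middle of the low stop beyond the handpiece's body at the -y end: 4 mm along n above its underside, 16 mm wide, so fingers astride the handpiece pass stop and rib. To free the handpiece, screw open: lift it about 6 mm along n, parallel (the pad leaves 10 mm), draw it 50 mm or more along the stand's -y until the tail is out of the bridge, then lift it away.
- screw_foot (a point): Where the screw axis meets the trough floor of the stand (a fixed point; axes as the stand's). The bridge bar spans the trough from 46 to 56 mm above here along n, 30 mm wide along y; the wing turns above the bar. A higher stop closes the trough at the tail end.
- wing_screw (a joint): Left-hand wing screw, rad. 0: its rubber pad just touches the handpiece (tight). Grows as it turns CLOCKWISE seen from its wing end, looking down into the stand; that loosens it and raises wing and pad 4.6 mm per rad. Open stop 2.7; starts at 0.02 to 0.2. Even friction of about 0.12 N m; stays where left; anticlockwise it soon goes stiff (stop -0.15).
- wing_grip (a point): Centre of the steel wing of the screw, 12 mm below its top edge. z: along the screw axis, outwards (up, leaning 35 degrees to the robot); y: along the wing (52 mm long); x: across it (14 mm thick; 32 mm high along z). Grip across x. When tight, 28 mm are free below this point along z, down to the bridge bar.
- hp_mid (a point): Centre line of the handpiece at mid-length. Loose white and black rod, 162 mm, about 0.18 kg; x from nose to tail. Body 25 to 26 mm in diameter from x = -52 to +81 mm, with a dark rubber guard ring from -52 to -28; bur from -52 to -81; centre of mass near +15. In the stand, free to grip at x = -30 to +30 mm (15 mm free below it); at -15 mm the gripper clears wing and bridge.
- hp_nose (a point): Tip of the bur at the handpiece's nose, on the centre line, 81 mm from hp_mid.
- hp_tail (a point): Centre of the handpiece's flat tail end, 81 mm from hp_mid.
- wooden_box: Fixed open wooden box, outside 130 (x) x 200 (y) x 48 mm high, walls and floor 6 mm (inside 118 x 188 mm, 42 mm deep); origin at the centre of the underside, z up. Lid hinged on its +x (far) rim.
- box_lid (a joint): Lid angle, rad: 0 shut flat on the rim, 1.57 upright; starts open at 1.62 to 1.8 (leaning back, away from the robot; stop at 1.85). Stiff hinge: the lid stays where it is left, and is pushed over with 1 to 3 N near its free edge.
- box_lid_hinge (a point): Middle of the lid's hinge line on the far rim, 48.5 mm above the box's underside. The lid is a plate 130 x 200 x 7 mm; shut, it reaches 130 mm from this line towards the box's -x, outer face 7 mm above the line. A small brass knob stands about 40 mm out of the outer face, at mid-width, 30 mm from the free edge.
- steel_block: Small loose grey steel block 40 (x) x 62 (y) x 24 mm, 0.45 kg, already in the far half of the box, flat on its floor, at box x about 0.032, y between -0.05 and 0.05; origin at the centre of its underside. It may be nudged.
- pliers: Loose pliers 132 x 60 x 11 mm lying on the bench beyond the box; bystander; origin at the underside.
- flux_bottle: Loose brown bottle, 35 mm diameter, 68 mm high, standing on the near side between stand and box; bystander; origin at the underside.

How it is judged:
By the outcome, as a careful person would: the job done as asked, in the order asked, and still so for the second after the job is handed in, with the robot touching nothing.
It also fails if it takes over 64 s, if anything falls off the work surface, if the arm or the gripper's body presses on something with over 40 N, if the wrist force passes 120 N, or if a joint passes its speed limit or range.

## Working session

There is one attempt and no reset: what is moved stays moved. The work goes in short steps, Python scripts to look and compute and a tool call to move; the robot and the scene stay as the last step left them, time stands still between calls to the robot, and variables do not carry over. Pictures are saved under pics/ and viewed, at most 12 in all, crops included, and the job is handed in when it is done.

Besides the shell and the picture viewer there is one more tool, called as name(argument=value, ...) on one line, values as JSON. drive_tool: Moves the arm, as the interface text tells. Scaled input: -1 to 1 covers 0.12 m each way for a shift and 1.5 rad each way for a turn. Its arguments: {"type":"object","properties":{"steps":{"type":"array"}},"required":["steps"]}

```bash
ls; mkdir -p pics; python3 - <<'E'
from rig import read_state, optics, order, bot
import cv2,numpy as np
s=read_state();print(s['time_s'],s['position'],np.round(s['tcp_rot'],3).tolist(),s['opening'],bot.hold_point_z, [a for a in dir(bot) if a[0]!='_'])
for n in("side","top"):
    c=optics.capture(n);cv2.imwrite(f"pics/{n}0.png",c["color"]);np.savez(f"{n}0.npz",**c)
    R=cv2.Rodrigues(np.array(c["rvec"]))[0];print(n,c["fx"],c["cx"],c["cy"],(-R.T@np.array(c["tvec"]).ravel()),R.round(2).tolist())
E
```

```text
pics
0.0 [0.27464893 0.56059535 0.22158089] [[-0.898, 0.44, -0.001], [0.44, 0.898, -0.002], [0.0, -0.002, -1.0]] 1.0015168163675063 0.0187 ['PlanningError', 'hold_point_z']
side 435.01880834273777 322.7923353293391 241.29205420440547 [0.55091259 0.73542554 0.42449981] [[-1.0, 0.07, -0.03], [0.05, 0.36, -0.93], [-0.05, -0.93, -0.36]]
top 450.72973949199337 310.7449069297803 240.2542908845429 [ 0.39718262 -0.02610784  1.06014177] [[-0.03, -1.0, 0.01], [-0.99, 0.02, -0.11], [0.11, -0.02, -0.99]]
```

View pics/top0.png

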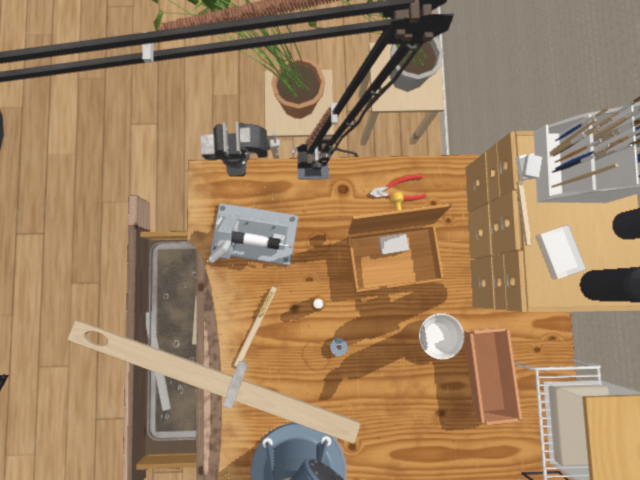

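View pics/side0.png

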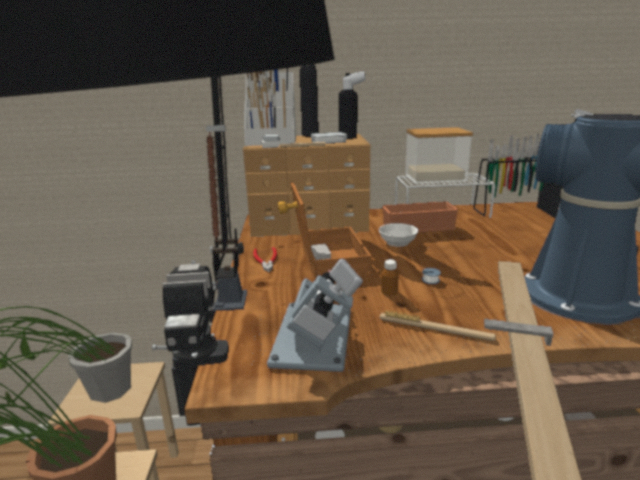

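The top view shows the stand at about (255,240) with its nose to the right, the box at (395,260) with the lid upright at its far side, the block at (394,244), the pliers at (400,190) and the bottle at (318,304). The side view shows the stand at (320,320) and the box at (335,255). Next come enlarged crops and depth.

```bash
cat > h.py <<'E'
import numpy as np,cv2
from rig import read_state, optics, order, bot
def cloud(c):
    R=cv2.Rodrigues(np.array(c["rvec"],float).ravel())[0];t=np.array(c["tvec"],float).ravel()
    z=np.array(c["range_z"],float);v,u=np.mgrid[0:480,0:640]
    P=np.stack([(u-c["cx"])/c["fx"]*z,(v-c["cy"])/c["fy"]*z,z],-1)
    W=(P-t)@R; W[z<=0]=np.nan
    return W
def proj(c,p):
    return cv2.projectPoints(np.array(p,float).reshape(-1,1,3),np.array(c["rvec"],float),np.array(c["tvec"],float),np.array([[c["fx"],0,c["cx"]],[0,c["fy"],c["cy"]],[0,0,1.]]),None)[0].reshape(-1,2)
E
python3 - <<'E'
from h import *
T=dict(np.load("top0.npz"));S=dict(np.load("side0.npz"))
a=T["color"][160:340,190:460];b=S["color"][180:380,230:430]
a=cv2.resize(a,None,fx=2.9,fy=2.9,interpolation=3);b=cv2.resize(b,None,fx=3,fy=3,interpolation=3)
cv2.imwrite("pics/a.png",a);cv2.imwrite("pics/b.png",b)
W=cloud(T);V=cloud(S)
np.set_printoptions(precision=4,suppress=True)
for u,v in[(214,206),(298,213),(291,264),(210,261),(265,240),(290,245),(318,304),(394,244),(350,250),(437,230),(440,275),(357,290),(440,209),(360,220),(398,195),(210,380),(75,335),(340,430)]:print('T',u,v,W[v,u])
for u,v in[(285,365),(340,365),(315,325),(345,275),(325,285),(520,300),(520,330),(560,450),(150,40),(390,280)]:print('S',u,v,V[v,u])
E
```

```text
T 214 206 [ 0.6037  0.185  -0.003 ]
T 298 213 [ 0.5825 -0.0149 -0.0057]
T 291 264 [ 0.4605  0.0042 -0.0009]
T 210 261 [0.4625 0.1654 0.1381]
T 265 240 [0.5086 0.0569 0.0885]
T 290 245 [0.4972 0.0032 0.0806]
T 318 304 [ 0.3677 -0.0547  0.0682]
T 394 244 [ 0.4989 -0.2349  0.029 ]
T 350 250 [ 0.4862 -0.1313  0.0438]
T 437 230 [ 0.5331 -0.3458 -0.0027]
T 440 275 [ 0.4245 -0.332   0.0463]
T 357 290 [ 0.3958 -0.1432  0.0496]
T 440 209 [ 0.5542 -0.3037  0.1656]
T 360 220 [ 0.536  -0.1414  0.1626]
T 398 195 [ 0.5874 -0.2225  0.1539]
T 210 380 [0.204  0.1905 0.0187]
T 75 335 [0.3112 0.4945 0.0175]
T 340 430 [ 0.0876 -0.0974  0.0184]
S 285 365 [0.5818 0.1766 0.0073]
S 340 365 [0.4982 0.1903 0.0112]
S 315 325 [0.5331 0.165  0.068 ]
S 345 275 [0.4855 0.1541 0.1441]
S 325 285 [0.5152 0.1473 0.1258]
S 520 300 [0.1412 0.0369 0.0162]
S 520 330 [0.1961 0.1441 0.0226]
S 560 450 [0.2663 0.3778 0.0176]
S 150 40 [0.5918 0.5918 0.4348]
S 390 280 [ 0.3739 -0.036   0.0361]
```

View pics/a.png

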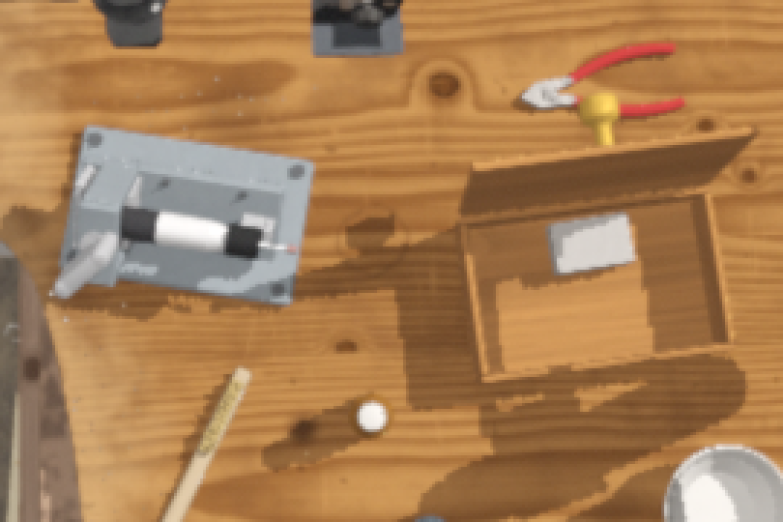

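View pics/b.png

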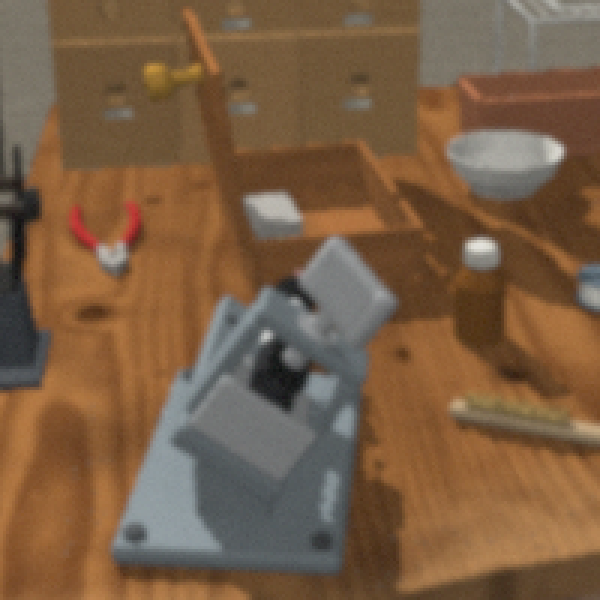

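```bash
python3 - <<'E'
from h import *
from scipy.optimize import least_squares
np.set_printoptions(precision=4,suppress=True)
T=dict(np.load("top0.npz"));S=dict(np.load("side0.npz"))
D={}
for n,c in(("T",T),("S",S)):
    W=cloud(c).reshape(-1,3);C=c["color"].reshape(-1,3).astype(float);D[n]=(W,C)
    # bench offset
    m=(abs(W[:,0]-.45)<.1)&(abs(W[:,1]+.06)<.04)&(abs(W[:,2])<.02);print(n,'bench z',np.median(W[m,2]))
    reg=(abs(W[:,0]-.53)<.13)&(abs(W[:,1]-.09)<.14)
    g=reg&(C[:,0]>C[:,2]+3)&(W[:,2]>0.003)&(W[:,2]<.03)
    r=cv2.minAreaRect(W[g][:,:2].astype(np.float32));print('base',g.sum(),np.median(W[g,2]),r)
    box=(abs(W[:,0]-.47)<.12)&(abs(W[:,1]+.24)<.14)&(abs(W[:,2]-.048)<.006)&(C[:,2]>C[:,0]+20)
    print('rim',box.sum(),np.median(W[box,2]),cv2.minAreaRect(W[box][:,:2].astype(np.float32)))
    bl=(abs(W[:,0]-.5)<.05)&(abs(W[:,1]+.235)<.06)&(W[:,2]<.04)&(W[:,2]>.018)&(abs(C[:,2]-C[:,0])<30)
    print('block',bl.sum(),cv2.minAreaRect(W[bl][:,:2].astype(np.float32)))
    lid=(W[:,2]>.06)&(W[:,2]<.2)&(abs(W[:,0]-.55)<.06)&(abs(W[:,1]+.23)<.12)&(C[:,2]>C[:,0]+30)
    L=W[lid];ce=L.mean(0);u,s,vt=np.linalg.svd(L-ce,full_matrices=False);print('lid n',vt[2],'c',ce,'rms',s[2]/len(L)**.5,L.max(0),L.min(0))
E
```

```text
T bench z -0.0013482647837445893
base 1679 0.010642306568904124 ((0.5333192348480225, 0.08902847766876221), (0.18599294126033783, 0.1165599375963211), 79.50411987304688)
rim 814 0.04631997922050355 ((0.4671650528907776, -0.232631117105484), (0.1311938613653183, 0.20091351866722107), 6.044373989105225)
block 467 ((0.5000905990600586, -0.23373061418533325), (0.03968005254864693, 0.062226396054029465), 7.899617671966553)
lid n [-0.9735 -0.1027  0.2042] c [ 0.5457 -0.2222  0.1336] rms 0.010287266391027816 [ 0.5939 -0.124   0.1801] [ 0.5226 -0.3236  0.0601]
S bench z -0.000777874426980659
base 2535 0.011112923712813515 ((0.5347115993499756, 0.0923105776309967), (0.18906299769878387, 0.11542358994483948), 79.39968872070312)
rim 385 0.045916655615271716 ((0.47325530648231506, -0.23058706521987915), (0.13761143386363983, 0.20424926280975342), 5.984172821044922)
block 217 ((0.5029136538505554, -0.2311769276857376), (0.0393127016723156, 0.06595750153064728), 5.10783052444458)
lid n [-0.9649 -0.1649  0.2046] c [ 0.5525 -0.19    0.1307] rms 0.012376760338336285 [ 0.5959 -0.1209  0.1773] [ 0.5266 -0.322   0.0601]
```

```bash
cat >> h.py <<'E'
yaw=np.deg2rad(-10.55);SO=np.array([.534,.0905,0])
c_,s_=np.cos(yaw),np.sin(yaw)
XS=np.array([c_,s_,0]);YS=np.array([-s_,c_,0]);ZS=np.array([0,0,1.])
N=-.5736*XS+.8192*ZS; A=.8192*XS+.5736*ZS   # cradle normal, cradle cross direction (A,YS,N right-handed)
RC=np.stack([A,YS,N],1)  # cradle frame columns
np.set_printoptions(precision=4,suppress=True)
E
python3 - <<'E'
from h import *
from scipy.optimize import least_squares
T=dict(np.load("top0.npz"));S=dict(np.load("side0.npz"))
im=[]
for n,c in(("T",T),("S",S)):
    W=cloud(c);q=(W-SO)@RC   # cradle coords a,y,n about stand origin
    C=c["color"].astype(float)
    reg=(abs(W[...,0]-.53)<.13)&(abs(W[...,1]-.09)<.14)&(W[...,2]>.03)
    # print occupancy: height-map stats in y-slices
    for y0 in np.arange(-.1,.1,.01):
        m=reg&(q[...,1]>=y0)&(q[...,1]<y0+.01)
        if m.sum()>5:
            Q=q[m]; b=np.histogram(Q[:,2],np.arange(.03,.2,.01))[0]; print(n,round(y0,3),m.sum(),'a',Q[:,0].min().round(3),Q[:,0].max().round(3),'n hist',b)
E
```

```text
T -0.1 9 a 0.026 0.03 n hist [0 0 0 0 6 3 0 0 0 0 0 0 0 0 0 0]
T -0.08 118 a -0.002 0.061 n hist [ 3 81  9 16  8  1  0  0  0  0  0  0  0  0  0  0]
T -0.07 134 a -0.002 0.061 n hist [ 3 55 19  9  8 34  6  0  0  0  0  0  0  0  0  0]
T -0.06 123 a 0.019 0.061 n hist [ 4 48 13  6  5 37 10  0  0  0  0  0  0  0  0  0]
T -0.05 119 a 0.018 0.062 n hist [ 3 63  5  0  6 36  6  0  0  0  0  0  0  0  0  0]
T -0.04 120 a -0.003 0.062 n hist [ 2 67  5  0  6 39  1  0  0  0  0  0  0  0  0  0]
T -0.03 130 a 0.019 0.47 n hist [ 4 62  9  0  8 39  2  0  0  0  0  0  0  0  0  0]
T -0.02 194 a 0.019 0.473 n hist [ 1 61 10  0  7 40  5  0  0  0  0  0  0  0  0  0]
T -0.01 262 a 0.02 0.471 n hist [ 4 62  6  0  8 35  9  0  0  0  0  0  0  0  0  0]
T -0.0 286 a 0.019 0.47 n hist [ 3 66  6  0  5 44  3  0  0  0  0  0  0  0  0  0]
T 0.01 312 a 0.019 0.468 n hist [ 4 59  7  0  7 39  8  0  0  0  0  0  0  0  0  0]
T 0.02 356 a 0.009 0.466 n hist [ 3 63  7  1  7 39  7  0  0  0  5  7  7  6  0  0]
T 0.03 570 a -0.004 0.464 n hist [ 1 14 24 19 39 41 31 17 65 30  7  9 12 36  0  0]
T 0.04 450 a -0.002 0.462 n hist [ 4  6 10 1
[... 1060 characters left out ...]
 0  0  0]
S -0.0 20 a 0.034 0.063 n hist [ 2 10  0  0  4  4  0  0  0  0  0  0  0  0  0  0]
S 0.01 21 a 0.034 0.063 n hist [2 8 0 0 4 7 0 0 0 0 0 0 0 0 0 0]
S 0.02 21 a 0.039 0.063 n hist [ 1  4  0  0  5 11  0  0  0  0  0  0  0  0  0  0]
S 0.03 208 a -0.002 0.064 n hist [ 2  3  4  5 31 17 21  4 36  2 19 17 24 23  0  0]
S 0.04 440 a -0.002 0.064 n hist [ 2  3  5  5 50 26 38 15 88 22 39 59 53 35  0  0]
S 0.05 847 a -0.003 0.064 n hist [  3  10  16  21  73  86 140  71 153  69  55  54  61  35   0   0]
S 0.06 763 a -0.002 0.063 n hist [  2  22  21  14  34 135  42  35 177   0  53  57  73  19   0   0]
S 0.07 1069 a -0.001 0.062 n hist [121 276 200 208 213  51   0   0   0   0   0   0   0   0   0   0]
```

```bash
python3 - <<'E'
from h import *
from scipy.optimize import least_squares
T=dict(np.load("top0.npz"));S=dict(np.load("side0.npz"))
for n,c in(("T",T),("S",S)):
    W=cloud(c);q=((W-SO)@RC).reshape(-1,3);w=W.reshape(-1,3)
    Q=q[(w[:,2]>.03)&(q[:,0]<.07)&(q[:,0]>-.02)]
    h=Q[(Q[:,2]>.073)&(Q[:,2]<.1)&(Q[:,1]>-.049)&(Q[:,1]<.02)]
    f=lambda p:np.hypot(h[:,0]-p[0]-p[2]*h[:,1],h[:,2]-p[1]-p[3]*h[:,1])-.0127
    r=least_squares(f,[.034,.075,0,0],loss='soft_l1',f_scale=.002);print(n,'hp a,n,slopes',r.x,len(h),np.abs(r.fun).mean())
    b=Q[(Q[:,2]>.105)&(Q[:,2]<.128)];print('bar n pct',np.percentile(b[:,2],[5,25,50,75,95]),'y',np.percentile(b[:,1],[1,99]),'a',np.percentile(b[:,0],[1,99]))
    g=Q[(Q[:,2]>.1295)];
    print('wing n max',np.percentile(g[:,2],[1,50,99]));
    print(cv2.minAreaRect(g[:,:2].astype(np.float32)),len(g),g[:,:2].mean(0))
    t=g[g[:,2]>g[:,2].max()-.006];print('top edge',cv2.minAreaRect(t[:,:2].astype(np.float32)),len(t))
    nose=Q[(Q[:,1]<-.072)&(Q[:,2]>.06)];print('nose',nose.min(0),nose.mean(0))
    m=(Q[:,2]>.03)&(Q[:,2]<.06)&(Q[:,1]>-.04)&(Q[:,1]<.02);print('floor n',np.median(Q[m,2]))
E
```

```text
T hp a,n,slopes [0.0273 0.0767 0.0105 0.0199] 345 0.0012381957810003227
bar n pct [0.1066 0.1142 0.1191 0.1213 0.1265] y [-0.7789  0.0599] a [-0.019   0.0677]
wing n max [0.1309 0.1766 0.2468]
((0.02508462592959404, -0.36387985944747925), (0.8578341007232666, 0.08985915035009384), 89.98035430908203) 2155 [ 0.0252 -0.6205]
top edge ((-0.018789397552609444, -0.7370069622993469), (0.002360380720347166, 0.016309475526213646), 0.01316714659333229) 14
nose [-0.02   -0.7928  0.0601] [ 0.0212 -0.6508  0.1548]
floor n 0.04774347953988093
S hp a,n,slopes [ 0.0298  0.0753 -0.0136  0.0075] 65 0.0008230539846463712
bar n pct [0.1068 0.1133 0.1183 0.1198 0.1255] y [-0.6052  0.0626] a [-0.0173  0.0671]
wing n max [0.1324 0.4094 0.7324]
((0.024920353665947914, -0.39194342494010925), (0.08997788280248642, 0.9199775457382202), 0.012119262479245663) 6956 [ 0.0256 -0.699 ]
top edge ((-0.01499777752906084, -0.8471235036849976), (0.006214215885847807, 0.007153147831559181), 21.835308074951172) 7
nose [-0.02   -0.8519  0.0601] [ 0.0248 -0.7482  0.3959]
floor n 0.04649670450309848
```

```bash
python3 - <<'E'
from h import *
from scipy.optimize import least_squares
T=dict(np.load("top0.npz"));S=dict(np.load("side0.npz"));G=[]
for n,c in(("T",T),("S",S)):
    W=cloud(c);q=((W-SO)@RC).reshape(-1,3);w=W.reshape(-1,3)
    Q=q[(w[:,2]>.03)&(q[:,0]<.09)&(q[:,0]>-.05)&(abs(q[:,1])<.12)]
    b=Q[(Q[:,2]>.105)&(Q[:,2]<.124)];print(n,'bar n pct',np.percentile(b[:,2],[5,25,50,75,95]),'y',np.percentile(b[:,1],[1,99]),'a',np.percentile(b[:,0],[1,99]))
    g=Q[(Q[:,2]>.133)&(Q[:,2]<.19)];G.append(g)
    print('wing n',np.percentile(g[:,2],[1,50,90,99]),cv2.minAreaRect(g[:,:2].astype(np.float32)),len(g),g[:,:2].mean(0))
    for lo in(.133,.142,.15,.157,.163):
        t=g[(g[:,2]>lo)&(g[:,2]<lo+.008)]
        if len(t)>4:print(lo,len(t),cv2.minAreaRect(t[:,:2].astype(np.float32)))
    nose=Q[(Q[:,1]<-.065)&(Q[:,2]>.07)];print('nose',nose.min(0),nose.mean(0))
# box-footprint fit of the wing
def f(p):
    r=[]
    for i,g in enumerate(G):
        d=g[:,:2]-p[:2]-(p[3:5] if i else 0)
        e=np.array([np.cos(p[2]),np.sin(p[2])]);u=d@e;v=d@[-e[1],e[0]]
        m=g[:,2]<.157
        du=abs(u)-.026;dv=abs(v)-.007
        s=np.where((du>0)|(dv>0),np.hypot(np.maximum(du,0),np.maximum(dv,0)),np.maximum(du,dv));r.append(s[m])
    return np.r_[np.concatenate(r),p[3:5]*3]
for a0 in (.8,1.2,1.6,2,2.4):
    r=least_squares(f,[.027,.048,a0,0,0],loss='soft_l1',f_scale=.002);print(r.x,r.cost)
E
```

```text
T bar n pct [0.1083 0.1175 0.1194 0.1209 0.1224] y [0.0313 0.0602] a [-0.0024  0.0624]
wing n [0.1341 0.161  0.1637 0.1652] ((0.029727831482887268, 0.045556847006082535), (0.014292907901108265, 0.05070332810282707), 49.83845520019531) 228 [0.0339 0.0439]
0.133 22 ((0.03539252653717995, 0.04723561555147171), (0.010984230786561966, 0.044267237186431885), 33.19986343383789)
0.142 27 ((0.03580349311232567, 0.04679896682500839), (0.011851882562041283, 0.043710555881261826), 31.61056900024414)
0.15 30 ((0.035767655819654465, 0.04810952767729759), (0.010097652673721313, 0.04579240083694458), 36.46660614013672)
0.157 144 ((0.02954346500337124, 0.045565247535705566), (0.01393520925194025, 0.050396550446748734), 50.373931884765625)
0.163 47 ((0.02898797206580639, 0.04432222247123718), (0.011414851993322372, 0.04959026724100113), 54.314571380615234)
nose [ 0.0167 -0.0968  0.0706] [ 0.0299 -0.0755  0.0805]
S bar n pct [0.1078 0.1141 0.1184 0.1194 0.1209] y [0.0352 0.0627] a [-0.0013  0.0634]
wing n [0.1333 0.1501 0.1615 0.1625] ((0.030875401571393013, 0.048060499131679535), (0.015964629128575325
[... 207 characters left out ...]
8471451, 0.05185943841934204), (0.01066122017800808, 0.05120154842734337), 57.854736328125)
0.15 161 ((0.03316440433263779, 0.051005423069000244), (0.009111782535910606, 0.05163036286830902), 54.87099838256836)
0.157 182 ((0.0297889094799757, 0.04752335697412491), (0.01583949103951454, 0.04985032230615616), 49.079833984375)
nose [ 0.0293 -0.0948  0.0776] [ 0.0346 -0.0791  0.0815]
[ 0.0343  0.0442 -0.2896  0.0002  0.007 ] 0.0018812482438636628
[ 0.0278  0.0463  2.4423  0.0028 -0.0006] 0.00022130538983017209
[0.0343 0.0442 2.852  0.0002 0.007 ] 0.0018812482438636652
[ 0.0278  0.0463  2.4438  0.0028 -0.0006] 0.00022131850840940098
[ 0.0278  0.0463  2.4438  0.0028 -0.0006] 0.00022131850840940106
```

```bash
cat >> h.py <<'E'
from scipy.spatial.transform import Rotation as Ro
HZ=.0187
def C(a,y,n): return SO+RC@np.array([a,y,n])
def toolR(x,z):
    z=z/np.linalg.norm(z);y=np.cross(z,x);y/=np.linalg.norm(y);return np.stack([np.cross(y,z),y,z],1)
def plan(p,R):
    s=read_state();R0=np.array(s["tcp_rot"]);p0=np.array(s["position"])
    d=R0.T@(p-p0);w=Ro.from_matrix(R0.T@R).as_rotvec()
    print("t",round(s["time_s"],2),"at",p0,"tgt",p,"mm",(d*1e3).round(1),"deg",np.rad2deg(w).round(1),"| scaled",(d/.12).round(3),(w/1.5).round(3),"j",np.round(s["joint_positions"],1),"F",np.round(s["force"],1))
e140=np.deg2rad(140.)
RW=toolR(RC@np.array([np.cos(e140),np.sin(e140),0]),-N)   # grip on wing
RH=toolR(YS,-N)                                          # grip on handpiece in stand
PW=C(.0295,.0468,.150)
E
python3 - <<'E'
from h import *
print(PW,C(.0285,-.0145,.0762))
plan(PW-N*HZ+.08*N,RW)
E
```

```text
[0.4817 0.1478 0.1398] [0.5113 0.08   0.0788]
t 0.1 at [0.2747 0.5607 0.2217] tgt [0.4472 0.1543 0.19  ] mm [-333.8 -288.9   32.1] deg [-16.5 -31.2  23.7] | scaled [-2.781 -2.408  0.268] [-0.193 -0.363  0.276] j [ 53.7  30.3  82.1  -0.   67.7 -10.2] F [-0.1 -0.3 -0.3]
```

drive_tool(steps=[[70,-0.35,-0.3,-0.15,0,0,0],[70,-0.7,-0.6,-0.3,0,0,0],[70,-1,-0.86,-0.4,0,0,0],[70,-1,-0.86,-0.4,0,0,0]])

```text
time_s: 0.5
position: [0.3386, 0.4126, 0.2715]
tcp_rot: [[-0.897, 0.443, 0.001], [0.443, 0.897, -0.001], [-0.001, -0.001, -1.0]]
force: [0.2, 0.5, -0.7]
opening: 0.817
grasp_force: 0.0
```

drive_tool(steps=[[70,-0.35,-0.3,0,0,0,0],[70,-0.7,-0.6,0,0,0,0],[70,-1,-0.86,0,0,0,0],[70,-1,-0.86,0,0,0,0]])

```text
time_s: 0.9
position: [0.4012, 0.2667, 0.2702]
tcp_rot: [[-0.896, 0.445, -0.0], [0.445, 0.896, -0.002], [-0.001, -0.001, -1.0]]
force: [0.0, 0.9, 0.4]
opening: 0.8
grasp_force: 0.0
```

```bash
python3 - <<'E'
from h import *
plan(PW-N*HZ+.08*N,RW)
E
```

```text
t 0.9 at [0.4012 0.2667 0.2702] tgt [0.4472 0.1543 0.19  ] mm [-91.1 -80.2  80.4] deg [-16.6 -31.1  23.4] | scaled [-0.759 -0.668  0.67 ] [-0.193 -0.362  0.272] j [ 20.3  15.7  98.6  -0.1  65.8 -43.2] F [0.  0.9 0.4]
```

drive_tool(steps=[[70,-0.2,-0.17,0.1,-0.05,-0.09,0.07],[70,-0.4,-0.33,0.25,-0.1,-0.18,0.14],[70,-0.6,-0.5,0.4,-0.15,-0.27,0.2],[70,-0.76,-0.668,0.55,-0.193,-0.362,0.272],[70,-0.76,-0.668,0.67,-0.193,-0.362,0.272],[70,-0.76,-0.668,0.67,-0.193,-0.362,0.272],[70,-0.76,-0.668,0.67,-0.193,-0.362,0.272]])

```text
time_s: 1.6
position: [0.4498, 0.1473, 0.2007]
tcp_rot: [[-0.539, 0.666, 0.516], [0.718, 0.683, -0.132], [-0.441, 0.299, -0.846]]
force: [1.1, -0.6, 0.4]
opening: 0.809
grasp_force: 0.0
```

```bash
python3 - <<'E'
from h import *
plan(PW-N*HZ+.08*N,RW); plan(PW-N*HZ,RW)
c=optics.capture("side");im=c["color"]
cv2.imwrite("pics/s1.png",cv2.resize(im[150:350,230:470],None,fx=3,fy=3,interpolation=3))
E
```

```text
t 1.6 at [0.4498 0.1473 0.2007] tgt [0.4472 0.1543 0.19  ] mm [11.1 -0.2  6.8] deg [-3.4 -1.   2.6] | scaled [ 0.093 -0.002  0.057] [-0.039 -0.011  0.031] j [ 14.1  17.1 124.2 -57.1  17.6  24.6] F [ 1.1 -0.6  0.4]
t 1.6 at [0.4498 0.1473 0.2007] tgt [0.4923 0.1459 0.1245] mm [ 9.6  4.5 86.7] deg [-3.4 -1.   2.6] | scaled [0.08  0.037 0.722] [-0.039 -0.011  0.031] j [ 14.1  17.1 124.2 -57.1  17.6  24.6] F [ 1.1 -0.6  0.4]
```

View pics/s1.png

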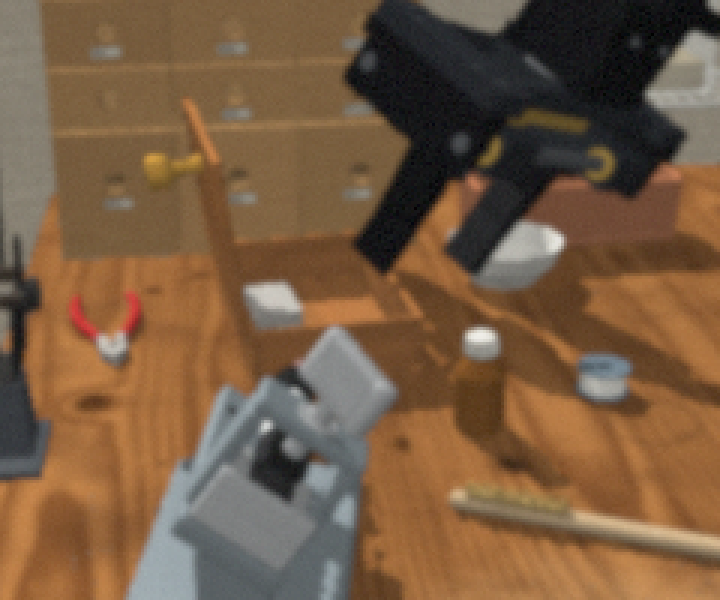

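Wing and gripper are seen clearly: the wing's top is at about (350,365) and the open fingers at (375,260) and (475,255). Joint 6 would run out part-way through the turn, so I'll use the half-turned grasp.

drive_tool(steps=[[60,0,0,0,0,0,-0.1],[60,0,0,0,0,0,-0.2],[60,0,0,0,0,0,-0.3],[60,0,0,0,0,0,-0.4],[60,0,0,0,0,0,-0.5],[60,0,0,0,0,0,-0.6],[60,0,0,0,0,0,-0.69],[60,0,0,0,0,0,-0.69]])

```text
time_s: 2.45
position: [0.45, 0.1475, 0.2013]
tcp_rot: [[-0.848, -0.125, 0.515], [-0.223, 0.966, -0.132], [-0.481, -0.226, -0.847]]
force: [-0.1, 0.1, 0.5]
opening: 0.69
grasp_force: 0.0
```

drive_tool(steps=[[60,0,0,0,0,0,-0.1],[60,0,0,0,0,0,-0.2],[60,0,0,0,0,0,-0.3],[60,0,0,0,0,0,-0.4],[60,0,0,0,0,0,-0.5],[60,0,0,0,0,0,-0.6],[60,0,0,0,0,0,-0.69],[60,0,0,0,0,0,-0.69]])

```text
time_s: 3.25
position: [0.45, 0.1472, 0.2013]
tcp_rot: [[-0.328, -0.792, 0.516], [-0.943, 0.304, -0.132], [-0.052, -0.53, -0.847]]
force: [1.9, 0.0, -0.1]
opening: 0.691
grasp_force: 0.0
```

drive_tool(steps=[[60,0,0,0,0,0,-0.1],[60,0,0,0,0,0,-0.2],[60,0,0,0,0,0,-0.3],[60,0,0,0,0,0,-0.4],[60,0,0,0,0,0,-0.5],[60,0,0,0,0,0,-0.6],[60,0,0,0,0,0,-0.68],[60,0,0,0,0,0,-0.68]])

```text
time_s: 4.05
position: [0.45, 0.147, 0.2013]
tcp_rot: [[0.502, -0.695, 0.515], [-0.754, -0.643, -0.132], [0.423, -0.322, -0.847]]
force: [0.3, -0.8, -0.5]
opening: 0.689
grasp_force: 0.0
```

```bash
cat >> h.py <<'E'
RW2=RW@np.diag([-1.,-1,1])
E
python3 - <<'E'
from h import *
plan(PW-N*HZ+.06*N,RW2)
E
```

```text
t 4.05 at [0.45   0.147  0.2013] tgt [0.4585 0.1522 0.1736] mm [-11.4  -0.3  27.1] deg [ 3.4  0.9 -0.5] | scaled [-0.095 -0.003  0.226] [ 0.04   0.01  -0.006] j [  14.    17.   124.1  -56.6   17.6 -152.8] F [ 0.3 -0.8 -0.5]
```

drive_tool(steps=[[50,-0.05,0,0.1,0.02,0.005,0],[50,-0.095,-0.003,0.226,0.04,0.01,-0.006],[50,-0.095,-0.003,0.226,0.04,0.01,-0.006],[50,-0.095,-0.003,0.226,0.04,0.01,-0.006]])

```text
time_s: 4.45
position: [0.4613, 0.1547, 0.1828]
tcp_rot: [[0.507, -0.661, 0.553], [-0.743, -0.66, -0.107], [0.436, -0.356, -0.827]]
force: [-0.9, -0.7, -0.2]
opening: 0.579
grasp_force: 0.0
```

```bash
python3 - <<'E'
from h import *
plan(PW-N*HZ+.0*N,RW2)
E
```

```text
t 4.45 at [0.4613 0.1547 0.1828] tgt [0.4923 0.1459 0.1245] mm [-3.1  6.1 66.3] deg [0.7 0.4 0.4] | scaled [-0.026  0.051  0.553] [0.008 0.005 0.004] j [  14.    20.6  125.7  -81.9   13.9 -128. ] F [-0.9 -0.7 -0.2]
```

```bash
cat > kin.py <<'E'
from h import *
from scipy.optimize import least_squares
def Rz(a):return Ro.from_euler('z',a,degrees=True).as_matrix()
def Ry(a):return Ro.from_euler('y',a,degrees=True).as_matrix()
def fk(j,k):
    a0,L1,L2,h,d,l,b=k
    R3=Rz(j[0])@Ry(j[1]+j[2]);R=R3@Rz(j[3])@Ry(j[4])@Rz(j[5]+90)
    p=Rz(j[0])@(np.array([a0,l,h])+Ry(j[1])@[0,0,L1])+R3@[b,0,L2]+d*R[:,2]
    return p,R
data=[([53.657,30.224,82.088,0,67.689,-10.227],[.27465,.5606,.2216]),
([20.3,15.7,98.6,-.1,65.8,-43.2],[.4012,.2667,.2702]),
([14.1,17.1,124.2,-57.1,17.6,24.6],[.4498,.1473,.2007]),
([14,17,124.1,-56.6,17.6,-152.8],[.45,.147,.2013]),
([14,20.6,125.7,-81.9,13.9,-128],[.4613,.1547,.1828])]
def res(k):
    return np.concatenate([fk(j,k)[0]-p for j,p in data]+[(np.array(k)-[0,.4,.4,.3,.2,.11,0])*1e-3])
K=least_squares(res,[0,.4,.4,.3,.2,.11,0]).x
def ik(p,R,j0):
    def f(j):
        q,Q=fk(j,K);return np.r_[(q-p)*10,(Ro.from_matrix(Q.T@R).as_rotvec())]
    lo=np.array([-176,-43.24,12.49,-400,-60,-400]);hi=np.array([176,126,139.97,400,151,400])
    s=least_squares(f,j0,bounds=(lo,hi),x_scale=50.);return s.x,s.cost
E
python3 - <<'E'
from kin import *
print(K,res(K)[:-7].reshape(-1,3)*1e3)
print(fk(data[4][0],K)[1])
j=np.array(data[4][0])
for d in(.08,.06,.04,.02,0):
    j,c=ik(PW-N*HZ+d*N,RW2,j);print(d,j.round(1),c)
for ang in(30,60,100,143):
    j,c=ik(PW-N*HZ+N*.0046*np.deg2rad(ang),RW2@Rz(ang),j);print(ang,j.round(1),c)
E
```

```text
[0.0002 0.5868 0.3918 0.2762 0.3063 0.1112 0.1144] [[ 0.0369  0.3573  0.8134]
 [-0.2138 -0.3505 -0.8308]
 [-0.4371  0.0358 -0.2268]
 [ 0.2059  0.1529  0.0963]
 [ 0.2256 -0.116   0.1478]]
[[ 0.5073 -0.6611  0.5528]
 [-0.7434 -0.6602 -0.1073]
 [ 0.4359 -0.3565 -0.8264]]
0.08 [  14.6   19.1  127.5  -85.6   14.2 -123.5] 3.350746836898468e-23
0.06 [  13.7   22.1  127.4  -98.1   13.8 -111.4] 2.2660493937980314e-31
0.04 [  12.9   25.   127.1 -109.8   14.1 -100.1] 4.249932320464451e-30
0.02 [  12.2   27.9  126.7 -119.8   14.8  -90.4] 1.9448446329842905e-20
0 [  11.4   30.7  126.2 -128.    15.8  -82.6] 5.724370220489457e-22
30 [  11.5   30.4  126.2 -127.1   15.7  -53.5] 5.379827654755793e-28
60 [  11.6   30.1  126.3 -126.2   15.5  -24.3] 4.395197036198883e-27
100 [  11.7   29.6  126.4 -125.    15.4   14.5] 9.152044590497266e-30
143 [  11.8   29.1  126.5 -123.6   15.2   56.1] 4.729342849466085e-30
```

```bash
python3 - <<'E'
from kin import *
j=np.array([11.8,29,126.5,-123.6,15.2,20])
for g in(-.0295,):
  for nn in(.08,.04,0,-.0):
    j,c=ik(C(.0285,g,.0762-.010+nn),RH,j);print('hp',g,nn,j.round(1),c)
j2=j
for dy in(.03,.055):
    j,c=ik(C(.0285,-.0295-dy,.0762-.01+.006),RH,j);print('draw',j.round(1),c)
j,c=ik(C(.0285,-.0295-.055,.0762-.01+.08),RH,j);print('lift',j.round(1),c)
b=np.deg2rad(6.0);xb=np.array([np.cos(b),np.sin(b),0]);yb=np.array([-np.sin(b),np.cos(b),0])
t=np.deg2rad(6);R=toolR(yb,np.sin(t)*xb-np.cos(t)*ZS)
j,c=ik(np.array([.4685,-.232,.011])+xb*-.024+yb*-.015,R,[-40,30,100,0,40,30]);print('box',j.round(1),c)
# cone poses
print('cone')
for f in np.linspace(0,1,6):
    q=np.array([14,17,124,-57+289*f,17.,-153+70*f]);p,R=fk(q,K);print(q.round(0),p,R[:,2],p-R[:,2]*.07)
E
```

```text
hp -0.0295 0.08 [  -1.2   27.9  133.1 -161.    16.5  169.4] 7.812128319821294e-25
hp -0.0295 0.04 [  -1.9   34.1  131.6 -166.    20.9  174. ] 3.715455810069848e-28
hp -0.0295 0 [  -2.5   39.7  129.4 -168.7   24.2  176.3] 5.9004067253110664e-30
hp -0.0295 -0.0 [  -2.5   39.7  129.4 -168.7   24.2  176.3] 5.9004067253110664e-30
draw [  -7.7   39.1  131.6 -176.2   25.7  178.9] 1.9479974763436155e-25
draw [ -12.2   39.3  132.9 -182.    27.3  180.5] 7.049759862688898e-30
lift [ -12.4   27.8  136.7 -183.3   19.5  181.5] 2.633335434648516e-29
box [-44.6  41.6 110.4  11.2  24.6 -60.7] 1.0852252045910552e-27
cone
[  14.   17.  124.  -57.   17. -153.] [0.453  0.1501 0.2026] [ 0.5232 -0.1223 -0.8434] [0.4164 0.1587 0.2616]
[  14.   17.  124.    1.   17. -139.] [0.4038 0.2165 0.1769] [ 0.3625  0.0946 -0.9272] [0.3784 0.2099 0.2418]
[  14.   17.  124.   59.   17. -125.] [0.4179 0.2976 0.2039] [ 0.4087  0.3591 -0.8391] [0.3893 0.2724 0.2626]
[  14.   17.  124.  116.   17. -111.] [0.4822 0.3175 0.2583] [ 0.6186  0.4241 -0.6614] [0.4389 0.2878 0.3046]
[ 14.  17. 124. 174.  17. -97.] [0.5366 0.2577 0.2893] [ 0.7961  0.2289 -0.5601] [0.4809 0.2417 0.3285]
[ 14.  17. 124. 232.  17. -83.] [0.5302 0.1741 0.268 ] [ 0.7754 -0.0441 -0.6299] [0.476  0.1772 0.312 ]
```

```bash
cat >> kin.py <<'E'
def rows(Q,jaw=50):
    """Q: joint rows, first = start; print scaled rows relative to start"""
    p0,R0=fk(Q[0],K)
    o=[]
    for q in Q[1:]:
        p,R=fk(q,K);o.append([jaw]+[round(float(x),3) for x in R0.T@(p-p0)/.12]+[round(float(x),3) for x in Ro.from_matrix(R0.T@R).as_rotvec()/1.5])
    print(o)
E
python3 - <<'E'
from kin import *
S=dict(np.load("side0.npz"));W=cloud(S).reshape(-1,3)
m=(W[:,2]>.2)&(W[:,1]>.2)&(W[:,1]<.8)&(W[:,0]>.1);print(m.sum(),W[m].min(0),W[m].max(0))
q0=np.array(read_state()["joint_positions"]);q1=np.array([12.9,25,127.1,250,14.1,-100])
f=np.linspace(0,1,49)[:,None];Q=q0+(q1-q0)*f
b=np.sin(np.pi*f)[:,0];Q[:,1]-=11*b;Q[:,4]+=3*b
P=np.array([fk(q,K)[0] for q in Q]);print(P[::8])
R=[fk(q,K)[1] for q in Q];print(max(np.rad2deg(Ro.from_matrix(R[i].T@R[i+1]).magnitude()) for i in range(48)),np.linalg.norm(np.diff(P,axis=0),axis=1).max())
np.save("Q.npy",Q)
for k in range(6):rows(Q[8*k:8*k+9])
E
```

```text
26877 [0.5291 0.4999 0.4205] [0.6333 0.6028 0.4542]
[[0.4613 0.1547 0.1828]
 [0.4076 0.1773 0.185 ]
 [0.3878 0.2518 0.2079]
 [0.4243 0.3076 0.2576]
 [0.4867 0.2878 0.2853]
 [0.5132 0.2121 0.2451]
 [0.4704 0.1499 0.1576]]
7.5498570505393 0.015185344457580612
[[50, -0.021, 0.043, -0.033, -0.011, -0.007, 0.087], [50, -0.05, 0.081, -0.066, -0.022, -0.015, 0.173], [50, -0.087, 0.113, -0.101, -0.032, -0.024, 0.26], [50, -0.13, 0.139, -0.136, -0.043, -0.033, 0.346], [50, -0.181, 0.158, -0.171, -0.054, -0.044, 0.432], [50, -0.236, 0.169, -0.208, -0.066, -0.056, 0.518], [50, -0.296, 0.171, -0.245, -0.077, -0.068, 0.604], [50, -0.359, 0.165, -0.283, -0.089, -0.082, 0.69]]
[[50, -0.048, 0.054, -0.028, -0.014, -0.013, 0.085], [50, -0.104, 0.103, -0.057, -0.03, -0.027, 0.17], [50, -0.168, 0.147, -0.087, -0.046, -0.041, 0.255], [50, -0.238, 0.185, -0.118, -0.063, -0.055, 0.339], [50, -0.314, 0.216, -0.151, -0.081, -0.07, 0.423], [50, -0.395, 0.239, -0.184, -0.1, -0.084, 0.507], [50, -0.478, 0.254, -0.219, -0.12, -0.099, 0.591], [50, -0.564, 0.259, -0.254, -0.14, -0.113, 0.674]]
[[50, -0.05, 0.077,
[... 904 characters left out ...]
 -0.21, 0.142, 0.06, -0.05, -0.038, 0.255], [50, -0.299, 0.171, 0.078, -0.067, -0.053, 0.34], [50, -0.395, 0.189, 0.094, -0.085, -0.068, 0.424], [50, -0.498, 0.196, 0.109, -0.103, -0.083, 0.509], [50, -0.605, 0.191, 0.122, -0.121, -0.1, 0.593], [50, -0.715, 0.175, 0.132, -0.14, -0.117, 0.677]]
[[50, -0.081, 0.075, 0.032, -0.021, -0.016, 0.084], [50, -0.173, 0.145, 0.061, -0.043, -0.032, 0.167], [50, -0.273, 0.208, 0.087, -0.066, -0.048, 0.251], [50, -0.38, 0.265, 0.108, -0.09, -0.063, 0.334], [50, -0.494, 0.313, 0.125, -0.115, -0.078, 0.417], [50, -0.613, 0.353, 0.137, -0.142, -0.092, 0.499], [50, -0.735, 0.385, 0.145, -0.169, -0.106, 0.581], [50, -0.86, 0.408, 0.149, -0.198, -0.118, 0.663]]
```

drive_tool(steps=[[50,-0.02,0.04,-0.03,-0.01,-0.01,0.09],[50,-0.05,0.08,-0.07,-0.02,-0.015,0.17],[50,-0.09,0.11,-0.1,-0.03,-0.025,0.26],[50,-0.13,0.14,-0.14,-0.04,-0.035,0.35],[50,-0.18,0.16,-0.17,-0.055,-0.045,0.43],[50,-0.24,0.17,-0.21,-0.065,-0.055,0.52],[50,-0.3,0.17,-0.25,-0.08,-0.07,0.6],[50,-0.36,0.165,-0.28,-0.09,-0.08,0.69]])

```text
time_s: 5.25
position: [0.4078, 0.1778, 0.1857]
tcp_rot: [[-0.298, -0.854, 0.427], [-0.947, 0.321, -0.019], [-0.12, -0.41, -0.904]]
force: [0.3, -0.3, 0.8]
opening: 0.573
grasp_force: 0.0
```

drive_tool(steps=[[50,-0.05,0.05,-0.03,-0.015,-0.015,0.085],[50,-0.1,0.1,-0.06,-0.03,-0.03,0.17],[50,-0.17,0.15,-0.09,-0.045,-0.04,0.255],[50,-0.24,0.185,-0.12,-0.065,-0.055,0.34],[50,-0.31,0.215,-0.15,-0.08,-0.07,0.42],[50,-0.395,0.24,-0.18,-0.1,-0.085,0.51],[50,-0.48,0.255,-0.22,-0.12,-0.1,0.59],[50,-0.565,0.26,-0.255,-0.14,-0.115,0.675]])

```text
time_s: 6.05
position: [0.3879, 0.2529, 0.2086]
tcp_rot: [[-0.864, -0.302, 0.402], [-0.219, 0.946, 0.24], [-0.453, 0.119, -0.884]]
force: [-0.7, 0.6, -0.3]
opening: 0.573
grasp_force: 0.0
```

```bash
python3 - <<'E'
from kin import *
Q=np.load("Q.npy");print(np.round(read_state()["joint_positions"],1),Q[16].round(1),read_state()["position"])
E
```

```text
[  13.9   12.5  126.2   29.    16.3 -118.3] [  13.7   12.6  126.2   28.7   16.6 -118.6] [0.3879 0.2529 0.2086]
```

Tracking is excellent.

drive_tool(steps=[[50,-0.05,0.08,-0.015,-0.02,-0.015,0.085],[50,-0.11,0.15,-0.03,-0.04,-0.025,0.17],[50,-0.17,0.21,-0.05,-0.065,-0.035,0.25],[50,-0.24,0.27,-0.065,-0.085,-0.045,0.335],[50,-0.315,0.315,-0.08,-0.105,-0.055,0.42],[50,-0.395,0.35,-0.1,-0.13,-0.065,0.5],[50,-0.475,0.38,-0.12,-0.15,-0.075,0.585],[50,-0.555,0.395,-0.135,-0.17,-0.085,0.67]])

```text
time_s: 6.85
position: [0.4248, 0.3085, 0.2588]
tcp_rot: [[-0.72, 0.443, 0.534], [0.681, 0.597, 0.424], [-0.131, 0.669, -0.731]]
force: [-0.4, 0.5, 0.4]
opening: 0.573
grasp_force: 0.0
```

drive_tool(steps=[[50,-0.04,0.07,0.005,-0.02,-0.01,0.085],[50,-0.09,0.135,0.007,-0.04,-0.02,0.17],[50,-0.15,0.19,0.01,-0.06,-0.025,0.255],[50,-0.21,0.23,0.015,-0.075,-0.035,0.34],[50,-0.285,0.265,0.02,-0.095,-0.045,0.425],[50,-0.36,0.285,0.025,-0.11,-0.055,0.51],[50,-0.435,0.29,0.03,-0.13,-0.065,0.595],[50,-0.52,0.285,0.035,-0.145,-0.075,0.68]])

```text
time_s: 7.65
position: [0.4871, 0.2879, 0.2864]
tcp_rot: [[0.0, 0.698, 0.716], [0.861, -0.364, 0.355], [0.509, 0.616, -0.601]]
force: [-0.4, -0.4, 0.6]
opening: 0.571
grasp_force: 0.0
```

drive_tool(steps=[[50,-0.06,0.055,0.02,-0.015,-0.01,0.085],[50,-0.13,0.1,0.04,-0.035,-0.025,0.17],[50,-0.21,0.14,0.06,-0.05,-0.04,0.255],[50,-0.3,0.17,0.08,-0.065,-0.055,0.34],[50,-0.395,0.19,0.095,-0.085,-0.07,0.425],[50,-0.5,0.195,0.11,-0.105,-0.085,0.51],[50,-0.605,0.19,0.12,-0.12,-0.1,0.595],[50,-0.715,0.175,0.13,-0.14,-0.115,0.675]])

```text
time_s: 8.45
position: [0.5134, 0.2116, 0.2466]
tcp_rot: [[0.628, 0.176, 0.758], [0.152, -0.983, 0.102], [0.763, 0.051, -0.644]]
force: [0.2, 1.0, 0.3]
opening: 0.578
grasp_force: 0.0
```

```bash
python3 - <<'E'
from kin import *
Q=np.load("Q.npy");q=np.array(read_state()["joint_positions"]);print(q.round(1),Q[40].round(1))
q1,c=ik(PW-N*HZ+.045*N,RW2,[12.9,25,127.1,250,14.1,-100]);print(q1,c)
f=np.linspace(0,1,8)[:,None];rows(q+(q1-q)*f)
E
```

```text
[  13.3   18.7  126.9  195.8   15.9 -105.4] [  13.1   18.8  126.9  194.7   15.6 -104.7]
[  13.1251   24.2762  127.2014  253.0051   13.9358 -102.7659] 4.1826057579354666e-19
[[50, -0.099, 0.088, 0.034, -0.025, -0.02, 0.095], [50, -0.21, 0.167, 0.062, -0.051, -0.039, 0.19], [50, -0.33, 0.237, 0.084, -0.078, -0.058, 0.285], [50, -0.457, 0.295, 0.099, -0.106, -0.075, 0.38], [50, -0.59, 0.341, 0.109, -0.135, -0.093, 0.474], [50, -0.726, 0.375, 0.113, -0.166, -0.109, 0.568], [50, -0.864, 0.396, 0.111, -0.197, -0.123, 0.662]]
```

drive_tool(steps=[[50,-0.1,0.09,0.035,-0.025,-0.02,0.095],[50,-0.21,0.165,0.06,-0.05,-0.04,0.19],[50,-0.33,0.235,0.085,-0.08,-0.06,0.285],[50,-0.455,0.295,0.1,-0.105,-0.075,0.38],[50,-0.59,0.34,0.11,-0.135,-0.093,0.475],[50,-0.725,0.375,0.113,-0.166,-0.109,0.568],[50,-0.864,0.396,0.111,-0.197,-0.123,0.662],[50,-0.864,0.396,0.111,-0.197,-0.123,0.662]])

```text
time_s: 9.25
position: [0.466, 0.1503, 0.1606]
tcp_rot: [[0.502, -0.656, 0.563], [-0.744, -0.66, -0.105], [0.441, -0.366, -0.82]]
force: [0.1, 0.2, -0.0]
opening: 0.573
grasp_force: 0.0
```

```bash
python3 - <<'E'
from kin import *
plan(PW-N*HZ+.045*N,RW2);plan(PW-N*HZ,RW2)
E
```

```text
t 9.25 at [0.466  0.1503 0.1606] tgt [0.4669 0.1506 0.1613] mm [ 0.6 -1.  -0.2] deg [0.1 0.  0.3] | scaled [ 0.005 -0.009 -0.001] [0.001 0.    0.003] j [  13.1   24.4  127.3  252.4   14.  -102.4] F [ 0.1  0.2 -0. ]
t 9.25 at [0.466  0.1503 0.1606] tgt [0.4923 0.1459 0.1245] mm [ 0.6 -1.1 44.8] deg [0.1 0.  0.3] | scaled [ 0.005 -0.009  0.374] [0.001 0.    0.003] j [  13.1   24.4  127.3  252.4   14.  -102.4] F [ 0.1  0.2 -0. ]
```

Descend, then close.

drive_tool(steps=[[50,0,-0.01,0.1,0,0,0],[50,0,-0.01,0.2,0,0,0],[50,0,-0.01,0.3,0,0,0],[50,0,-0.01,0.37,0,0,0],[50,0,-0.01,0.37,0,0,0]])

```text
time_s: 9.75
position: [0.4932, 0.1467, 0.1248]
tcp_rot: [[0.504, -0.654, 0.565], [-0.742, -0.662, -0.105], [0.443, -0.366, -0.819]]
force: [-0.0, -0.5, 0.2]
opening: 0.57
grasp_force: 0.0
```

drive_tool(steps=[[30,0,0,0,0,0,0],[22,0,0,0,0,0,0],[17,0,0,0,0,0,0],[15,0,0,0,0,0,0]])

```text
time_s: 10.15
position: [0.4919, 0.1467, 0.125]
tcp_rot: [[0.502, -0.656, 0.564], [-0.744, -0.66, -0.105], [0.441, -0.367, -0.819]]
force: [0.0, 0.3, -0.2]
opening: 0.297
grasp_force: 0.0
```

```bash
python3 - <<'E'
from kin import *
plan(PW-N*HZ,RW2);s=read_state();print(s["opening"],s["grasp_force"],s["moment"])
c=optics.capture("side");im=c["color"]
cv2.imwrite("pics/s2.png",cv2.resize(im[210:350,260:440],None,fx=4,fy=4,interpolation=3))
E
```

```text
t 10.15 at [0.4919 0.1467 0.125 ] tgt [0.4923 0.1459 0.1245] mm [0.6 0.5 0.7] deg [-0.   0.   0.3] | scaled [0.005 0.004 0.006] [-0.     0.     0.003] j [ 11.6  30.6 126.2 232.5  15.8 -83.3] F [ 0.   0.3 -0.2]
0.29682228091838 0.0 [ 0.0089  0.4967 -0.01  ]
```

View pics/s2.png

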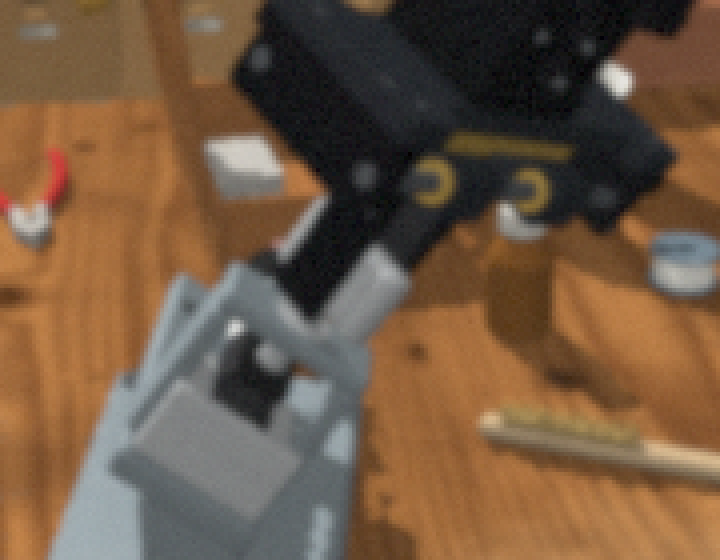

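The wing at about (365,290) sits between the fingers. Closing.

drive_tool(steps=[[16,0,0,0,0,0,0],[14,0,0,0,0,0,0],[10,0,0,0,0,0,0],[8,0,0,0,0,0,0]])

```text
time_s: 10.6
position: [0.4917, 0.1464, 0.1245]
tcp_rot: [[0.502, -0.657, 0.563], [-0.745, -0.659, -0.105], [0.44, -0.366, -0.82]]
force: [-0.6, -0.2, 0.4]
opening: 0.157
grasp_force: 30.0
```

```bash
python3 - <<'E'
from kin import *
plan(PW-N*HZ,RW2);s=read_state();print(s["opening"],s["grasp_force"],s["moment"])
E
```

```text
t 10.6 at [0.4917 0.1464 0.1245] tgt [0.4923 0.1459 0.1245] mm [0.7 0.  0.4] deg [0.1 0.  0.2] | scaled [0.006 0.    0.003] [0.001 0.    0.002] j [ 11.5  30.7 126.2 232.5  15.8 -83.2] F [-0.6 -0.2  0.4]
0.15715314137257183 30.000216253101826 [-0.0165  0.5363 -0.0973]
```

drive_tool(steps=[[8,0,0,-0.002,0,0,0.04],[8,0,0,-0.005,0,0,0.08],[8,0,0,-0.007,0,0,0.12]])

```text
time_s: 10.9
position: [0.4915, 0.1467, 0.1253]
tcp_rot: [[0.376, -0.736, 0.563], [-0.851, -0.515, -0.105], [0.367, -0.44, -0.82]]
force: [-1.1, -0.7, 1.3]
opening: 0.164
grasp_force: 30.0
```

```bash
python3 - <<'E'
from kin import *
s=read_state();print(s["opening"],s["grasp_force"],s["moment"],s["force"],np.array(s["tcp_rot"]).T@np.array(s["moment"]))
plan(PW-N*HZ,RW2)
E
```

```text
0.16386929180552515 29.998187581077218 [0.0358 0.4534 0.1209] [-1.1188 -0.7151  1.2742] [-0.328  -0.3128 -0.1266]
t 10.9 at [0.4915 0.1467 0.1253] tgt [0.4923 0.1459 0.1245] mm [0.7 0.1 1.2] deg [  0.    0.  -10.2] | scaled [0.006 0.001 0.01 ] [ 0.     0.    -0.118] j [ 11.6  30.6 126.2 232.8  15.7 -73.1] F [-1.1 -0.7  1.3]
```

drive_tool(steps=[[8,0,0,-0.005,0,0,0.09],[8,0,0,-0.01,0,0,0.18],[8,0,0,-0.016,0,0,0.27],[8,0,0,-0.021,0,0,0.36],[8,0,0,-0.026,0,0,0.45],[8,0,0,-0.031,0,0,0.54],[8,0,0,-0.036,0,0,0.63],[8,0,0,-0.042,0,0,0.72]])

```text
time_s: 11.7
position: [0.49, 0.1472, 0.1303]
tcp_rot: [[-0.473, -0.675, 0.566], [-0.854, 0.51, -0.105], [-0.218, -0.533, -0.818]]
force: [1.2, -0.8, 1.5]
opening: 0.157
grasp_force: 30.0
```

```bash
python3 - <<'E'
from kin import *
s=read_state();print(s["opening"],s["grasp_force"],s["force"],np.array(s["tcp_rot"]).T@np.array(s["moment"]))
plan(PW-N*HZ,RW2)
E
```

```text
0.15672135335530696 29.99418823979795 [ 1.2118 -0.8     1.5301] [-0.0463  0.0167 -0.0833]
t 11.7 at [0.49   0.1472 0.1303] tgt [0.4923 0.1459 0.1245] mm [1.3 0.9 6.2] deg [ -0.2  -0.  -72.2] | scaled [0.011 0.007 0.051] [-0.002 -0.    -0.84 ] j [ 11.8  29.8 126.2 234.7  15.5 -12.9] F [ 1.2 -0.8  1.5]
```

drive_tool(steps=[[8,0,0,-0.005,0,0,0.09],[8,0,0,-0.01,0,0,0.18],[8,0,0,-0.016,0,0,0.27],[8,0,0,-0.021,0,0,0.36],[8,0,0,-0.026,0,0,0.45],[8,0,0,-0.031,0,0,0.54],[8,0,0,-0.036,0,0,0.63],[8,0,0,-0.042,0,0,0.72]])

```text
time_s: 12.5
position: [0.4878, 0.1464, 0.1349]
tcp_rot: [[-0.817, 0.102, 0.567], [0.049, 0.993, -0.108], [-0.575, -0.061, -0.816]]
force: [1.8, -4.3, 2.5]
opening: 0.16
grasp_force: 30.0
```

drive_tool(steps=[[8,0,0,-0.002,0,0,0.03],[8,0,0,-0.004,0,0,0.06],[8,0,0,-0.004,0,0,0.06]])

```text
time_s: 12.8
position: [0.4875, 0.1463, 0.1352]
tcp_rot: [[-0.805, 0.172, 0.567], [0.134, 0.985, -0.109], [-0.578, -0.012, -0.816]]
force: [1.8, -5.0, 3.5]
opening: 0.16
grasp_force: 30.0
```

```bash
python3 - <<'E'
from kin import *
s=read_state();print(s["opening"],s["grasp_force"],s["force"],np.array(s["tcp_rot"]).T@np.array(s["moment"]))
plan(PW-N*HZ,RW2)
E
```

```text
0.15994560133873528 30.00038214493543 [ 1.7647 -5.0121  3.5044] [ 0.7212 -0.1946  0.0094]
t 12.8 at [0.4875 0.1463 0.1352] tgt [0.4923 0.1459 0.1245] mm [ 2.3  0.5 11.5] deg [  -0.4   -0.1 -139.1] | scaled [0.019 0.004 0.096] [-0.005 -0.001 -1.619] j [ 11.9  29.  126.4 236.9  15.5  51.8] F [ 1.8 -5.   3.5]
```

drive_tool(steps=[[40,0,0,0,0,0,0],[40,0,0,0,0,0,0],[40,0,0,0,0,0,0],[45,0,0,-0.15,0,0,0],[45,0,0,-0.3,0,0,0],[45,0,0,-0.4,0,0,0],[45,0,0,-0.4,0,0,0]])

```text
time_s: 13.5
position: [0.4578, 0.1534, 0.1741]
tcp_rot: [[-0.808, 0.167, 0.565], [0.131, 0.986, -0.103], [-0.574, -0.009, -0.819]]
force: [0.6, -0.1, -0.4]
opening: 0.515
grasp_force: 0.0
```

```bash
cat >> h.py <<'E'
RH2=RH@np.diag([-1.,-1,1])
E
python3 - <<'E'
from kin import *
T=optics.capture("top");S=optics.capture("side");np.savez("top1.npz",**T);np.savez("side1.npz",**S)
for n,c in(("T",T),("S",S)):
    W=cloud(c);q=((W-SO)@RC).reshape(-1,3);w=W.reshape(-1,3)
    Q=q[(w[:,2]>.03)&(q[:,0]<.09)&(q[:,0]>-.05)&(abs(q[:,1])<.12)]
    g=Q[(Q[:,2]>.14)&(Q[:,2]<.18)];print(n,len(g),np.percentile(g[:,2],[50,95]) if len(g) else 0, cv2.minAreaRect(g[:,:2].astype(np.float32)) if len(g)>5 else 0)
q=np.array(read_state()["joint_positions"]);print(q.round(1))
q1,c=ik(C(.0285,-.0295,.0762-.009+.07),RH2,[-1,28,133,199,16,-10]);print(q1.round(1),c)
p1,_=fk(q1,K);print(p1)
# path via raised mid
qm=(q+q1)/2+[0,-6,0,0,2,0]
A=[q+(qm-q)*t for t in np.linspace(0,1,8)];rows(A);B=[qm+(q1-qm)*t for t in np.linspace(0,1,8)];rows(B)
for x in A+B: 
    p,R=fk(x,K);print(((p-SO)@RC).round(3),end=' ')
E
```

```text
T 244 [0.172  0.1752] ((0.02943537011742592, 0.04558610916137695), (0.052410319447517395, 0.013812338002026081), 1.909976601600647)
S 729 [0.16  0.173] ((0.030960330739617348, 0.04861464351415634), (0.01397190522402525, 0.05104053020477295), 89.71458435058594)
[ 13.8  22.1 127.3 262.   13.8  27.8]
[ -1.4  29.4 132.8 197.5  17.6  -9.2] 1.1217053323784976e-27
[0.4742 0.0716 0.1287]
[[50, -0.066, -0.077, -0.004, 0.008, -0.013, -0.073], [50, -0.131, -0.151, -0.009, 0.016, -0.026, -0.145], [50, -0.196, -0.22, -0.017, 0.024, -0.039, -0.218], [50, -0.26, -0.284, -0.026, 0.033, -0.051, -0.29], [50, -0.323, -0.344, -0.037, 0.042, -0.063, -0.363], [50, -0.384, -0.399, -0.05, 0.052, -0.074, -0.436], [50, -0.444, -0.449, -0.064, 0.062, -0.085, -0.508]]
[[50, 0.065, 0.018, 0.073, -0.009, 0.007, -0.077], [50, 0.132, 0.042, 0.144, -0.019, 0.012, -0.154], [50, 0.202, 0.071, 0.212, -0.032, 0.017, -0.23], [50, 0.273, 0.105, 0.276, -0.047, 0.02, -0.305], [50, 0.348, 0.145, 0.337, -0.064, 0.021, -0.38], [50, 0.424, 0.189, 0.393, -0.083, 0.02, -0.454], [50, 0.502, 0.238, 0.445, -0.103, 0.017, -0.527]]
[0.029 0.048 0.191] [0.037 0.038 0.191] [0.045 0.03  0.192] [0.053 0.022 0.193] [0.061 0.014 0.194] [0.068 0.007 0.195] [0.076 0.    0.197] [ 0.083 -0.005  0.199] [ 0.083 -0.005  0.199] [ 0.077 -0.01   0.189] [ 0.071 -0.014  0.18 ] [ 0.064 -0.017  0.17 ] [ 0.056 -0.021  0.162] [ 0.047 -0.024  0.153] [ 0.038 -0.027  0.145] [ 0.029 -0.029  0.137]
```

drive_tool(steps=[[50,-0.065,-0.075,-0.005,0.01,-0.01,-0.07],[50,-0.13,-0.15,-0.01,0.015,-0.025,-0.145],[50,-0.195,-0.22,-0.015,0.025,-0.04,-0.22],[50,-0.26,-0.285,-0.025,0.035,-0.05,-0.29],[50,-0.32,-0.345,-0.035,0.04,-0.065,-0.365],[50,-0.385,-0.4,-0.05,0.05,-0.075,-0.435],[50,-0.445,-0.45,-0.065,0.062,-0.085,-0.508]])

```text
time_s: 14.3
position: [0.4884, 0.0927, 0.2098]
tcp_rot: [[-0.651, -0.358, 0.669], [-0.597, 0.786, -0.161], [-0.468, -0.505, -0.725]]
force: [-0.5, -0.7, 0.0]
opening: 0.576
grasp_force: 0.0
```

drive_tool(steps=[[50,0.065,0.02,0.075,-0.01,0.005,-0.075],[50,0.13,0.04,0.145,-0.02,0.01,-0.155],[50,0.2,0.07,0.21,-0.03,0.015,-0.23],[50,0.275,0.105,0.275,-0.045,0.02,-0.305],[50,0.35,0.145,0.335,-0.065,0.02,-0.38],[50,0.425,0.19,0.395,-0.085,0.02,-0.455],[50,0.502,0.238,0.445,-0.103,0.017,-0.527],[50,0.502,0.238,0.445,-0.103,0.017,-0.527]])

```text
time_s: 15.1
position: [0.4743, 0.0705, 0.1273]
tcp_rot: [[-0.185, -0.807, 0.561], [-0.983, 0.151, -0.106], [0.001, -0.571, -0.821]]
force: [0.6, 0.2, 0.1]
opening: 0.57
grasp_force: 0.0
```

```bash
python3 - <<'E'
from kin import *
plan(C(.029,-.0295,.0762-.009+.07),RH2);plan(C(.029,-.0295,.0762-.009),RH2)
c=optics.capture("side");im=c["color"]
cv2.imwrite("pics/s3.png",cv2.resize(im[210:370,240:440],None,fx=3.7,fy=3.7,interpolation=3))
E
```

```text
t 15.1 at [0.4743 0.0705 0.1273] tgt [0.4746 0.0716 0.129 ] mm [-1.1 -1.1 -1.3] deg [ 0.2 -0.1 -0. ] | scaled [-0.009 -0.009 -0.011] [ 0.002 -0.001 -0.   ] j [ -1.5  29.5 132.8 197.6  17.5  -9.4] F [0.6 0.2 0.1]
t 15.1 at [0.4743 0.0705 0.1273] tgt [0.5141 0.0642 0.0717] mm [-1.2 -1.3 68.7] deg [ 0.2 -0.1 -0. ] | scaled [-0.01  -0.011  0.572] [ 0.002 -0.001 -0.   ] j [ -1.5  29.5 132.8 197.6  17.5  -9.4] F [0.6 0.2 0.1]
```

View pics/s3.png

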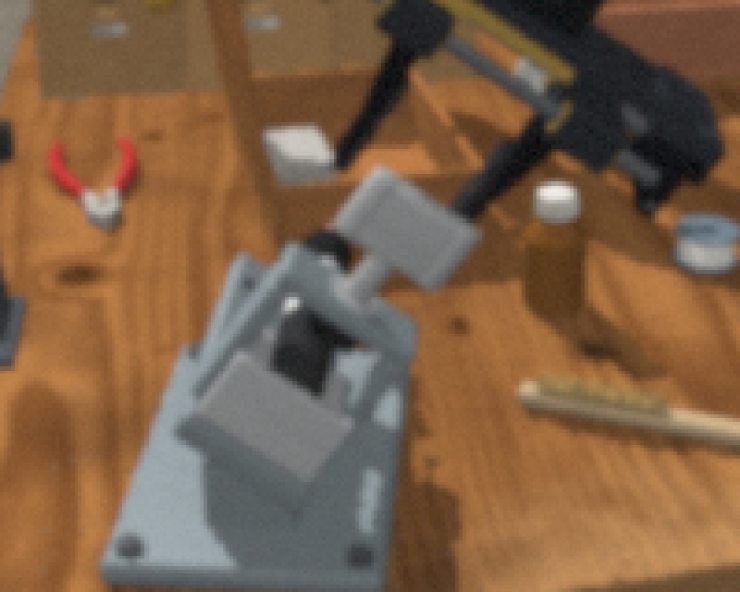

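The wing at (405,225) is raised and turned, and the fingers are astride above the handpiece at (320,340). Descending.

drive_tool(steps=[[50,-0.01,-0.01,0.15,0,0,0],[50,-0.01,-0.01,0.3,0,0,0],[50,-0.01,-0.01,0.42,0,0,0],[50,-0.01,-0.01,0.5,0,0,0],[50,-0.01,-0.01,0.57,0,0,0],[50,-0.01,-0.01,0.57,0,0,0]])

```text
time_s: 15.75
position: [0.5149, 0.065, 0.0734]
tcp_rot: [[-0.182, -0.805, 0.564], [-0.983, 0.149, -0.106], [0.001, -0.574, -0.819]]
force: [0.1, -0.5, 0.5]
opening: 0.574
grasp_force: 0.0
```

drive_tool(steps=[[40,0,0,0,0,0,0],[34,0,0,0,0,0,0],[30,0,0,0,0,0,0],[28,0,0,0,0,0,0]])

```text
time_s: 16.15
position: [0.5143, 0.0651, 0.0744]
tcp_rot: [[-0.181, -0.805, 0.565], [-0.983, 0.148, -0.105], [0.001, -0.575, -0.818]]
force: [0.3, -1.4, 0.5]
opening: 0.353
grasp_force: 0.0
```

```bash
python3 - <<'E'
from kin import *
plan(C(.029,-.0295,.0762-.009),RH2);s=read_state();print(s["opening"]*87,s["grasp_force"])
E
```

```text
t 16.15 at [0.5143 0.0651 0.0744] tgt [0.5141 0.0642 0.0717] mm [0.9 1.6 2.2] deg [-0.1 -0.   0.1] | scaled [0.008 0.013 0.018] [-0.001 -0.     0.001] j [ -2.3  39.  129.3 191.9  23.6  -4.3] F [ 0.3 -1.4  0.5]
30.75281061053417 0.0
```

drive_tool(steps=[[28,0,0.007,0.015,0,0,0],[27,0,0.007,0.015,0,0,0],[26,0,0.007,0.015,0,0,0],[22,0,0.007,0.015,0,0,0],[18,0,0.007,0.015,0,0,0]])

```text
time_s: 16.65
position: [0.5148, 0.0649, 0.072]
tcp_rot: [[-0.182, -0.805, 0.565], [-0.983, 0.148, -0.106], [0.002, -0.574, -0.819]]
force: [-0.4, 0.1, 0.7]
opening: 0.276
grasp_force: 30.0
```

```bash
python3 - <<'E'
from kin import *
plan(C(.029,-.0295,.0762-.009),RH2);s=read_state();print(s["opening"]*87,s["grasp_force"],np.array(s["tcp_rot"]).T@np.array(s["force"]))
E
```

```text
t 16.65 at [0.5148 0.0649 0.072 ] tgt [0.5141 0.0642 0.0717] mm [ 0.9  0.7 -0.1] deg [-0.1 -0.   0.1] | scaled [ 0.007  0.006 -0.001] [-0.001 -0.     0.001] j [ -2.3  39.4 129.3 191.7  23.9  -4.1] F [-0.4  0.1  0.7]
24.01033524231036 29.999470710754395 [-0.0657 -0.0845 -0.7874]
```

drive_tool(steps=[[18,0,0,-0.02,0,0,0],[18,0,0,-0.04,0,0,0],[18,0,0,-0.055,0,0,0],[18,0,0,-0.055,0,0,0]])

```text
time_s: 17.05
position: [0.5102, 0.0658, 0.0773]
tcp_rot: [[-0.181, -0.806, 0.563], [-0.983, 0.147, -0.105], [0.002, -0.573, -0.82]]
force: [0.3, -0.1, -2.3]
opening: 0.279
grasp_force: 30.0
```

```bash
python3 - <<'E'
from kin import *
plan(C(.029,-.0295,.0762-.009+.006),RH2);s=read_state();print(s["opening"]*87,s["grasp_force"],s["moment"])
T=optics.capture("top");S=optics.capture("side")
for n,c in(("T",T),("S",S)):
    q=((cloud(c)-SO)@RC).reshape(-1,3)
    h=q[(abs(q[:,0]-.03)<.014)&(q[:,1]>-.1)&(q[:,1]<.03)&(q[:,2]>.073)&(q[:,2]<.11)]
    for y in np.arange(-.1,.03,.01):
        k=h[(h[:,1]>=y)&(h[:,1]<y+.01)]
        if len(k)>3:print(n,round(y,3),len(k),np.percentile(k[:,2],95).round(4))
cv2.imwrite("pics/s4.png",np.hstack([cv2.resize(S["color"][230:360,270:370],None,fx=4,fy=4,interpolation=3),cv2.resize(T["color"][190:320,200:300],None,fx=4,fy=4,interpolation=3)]))
E
```

```text
t 17.05 at [0.5102 0.0658 0.0773] tgt [0.5107 0.0648 0.0766] mm [ 0.9 -0.1  1. ] deg [ 0.  -0.   0.1] | scaled [ 0.007 -0.001  0.008] [ 0.    -0.     0.002] j [ -2.2  38.5 129.8 192.1  23.4  -4.4] F [ 0.3 -0.1 -2.3]
24.261998234393207 29.997476041316986 [0.1376 0.6768 0.0079]
T -0.1 9 0.0899
T -0.09 6 0.0873
T -0.08 5 0.0872
T -0.07 44 0.0979
T -0.06 6 0.0872
T 0.02 36 0.0987
S -0.06 5 0.0951
S -0.05 42 0.0961
S -0.04 13 0.0948
S -0.03 24 0.0956
S -0.02 16 0.1084
S 0.02 13 0.0917
```

View pics/s4.png

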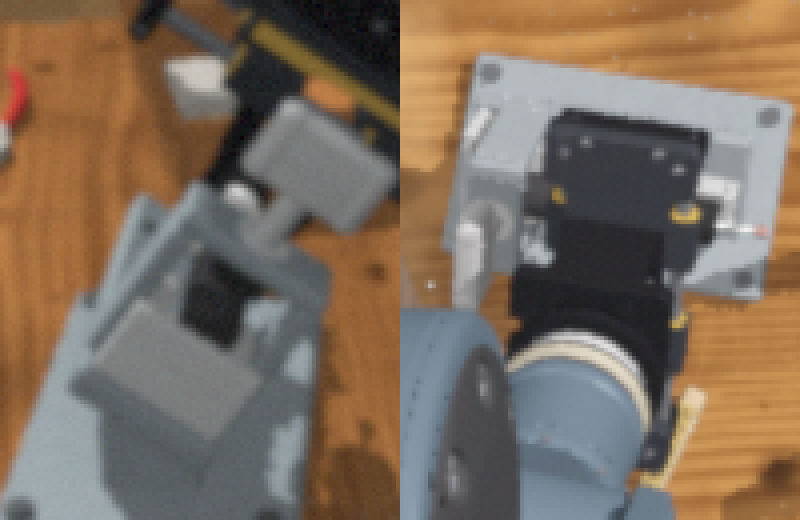

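The force shows the handpiece's weight is carried. In the right half its nose at (740,230) is raised. Drawing it out.

drive_tool(steps=[[18,0.08,0,0,0,0,0],[18,0.16,0,0,0,0,0],[18,0.24,0,0,0,0,0],[18,0.32,0,0,0,0,0],[18,0.4,0,0,0,0,0],[18,0.48,0,0,0,0,0],[18,0.52,0,0,0,0,0],[18,0.52,0,0,0,0,0]])

```text
time_s: 17.95
position: [0.4996, 0.0037, 0.0774]
tcp_rot: [[-0.183, -0.805, 0.564], [-0.983, 0.149, -0.106], [0.002, -0.574, -0.819]]
force: [0.0, -0.1, -1.7]
opening: 0.277
grasp_force: 30.0
```

```bash
python3 - <<'E'
from kin import *
plan(C(.029,-.0295-.062,.0762-.009+.0065),RH2);s=read_state();print(s["opening"]*87,s["grasp_force"],s["moment"])
b=np.deg2rad(6.0);xb=np.array([np.cos(b),np.sin(b),0]);yb=np.array([-np.sin(b),np.cos(b),0])
t=np.deg2rad(7);R=toolR(-yb,np.sin(t)*xb-np.cos(t)*ZS)
for z in(.012,.06,.14):
    j,c=ik(np.array([.4685,-.232,z])+xb*-.025+yb*-.015,R,[-40,30,100,5,40,120]);print('box',z,j.round(1),c)
E
```

```text
t 17.95 at [0.4996 0.0037 0.0774] tgt [0.499  0.0039 0.077 ] mm [-0.1  0.7 -0.1] deg [-0.  -0.1  0.1] | scaled [-0.001  0.006 -0.001] [-0.    -0.001  0.001] j [-13.4  39.  133.2 176.6  27.3   0.6] F [ 0.  -0.1 -1.7]
24.09242011759856 29.997607469558716 [0.0841 0.6582 0.0252]
box 0.012 [-45.2  41.4 111.2  13.7  23.7 116.4] 8.05691102728705e-20
box 0.06 [-45.2  35.7 110.2  10.9  30.1 119.5] 7.408433928416541e-25
box 0.14 [-45.2  27.  107.3   8.2  41.7 122.8] 1.7842350236976678e-30
```

drive_tool(steps=[[18,0,0,-0.15,0,0,0],[18,0,0,-0.35,0,0,0],[18,0,0,-0.55,0,0,0],[18,0,0,-0.75,0,0,0],[18,0,0,-0.75,0,0,0]])

```text
time_s: 18.45
position: [0.447, 0.0149, 0.1528]
tcp_rot: [[-0.18, -0.805, 0.565], [-0.984, 0.146, -0.105], [0.002, -0.575, -0.818]]
force: [0.7, -0.3, -2.3]
opening: 0.278
grasp_force: 30.0
```

```bash
python3 - <<'E'
from kin import *
s=read_state();q=np.array(s["joint_positions"]);print(q.round(1),s["position"])
b=np.deg2rad(6.0);xb=np.array([np.cos(b),np.sin(b),0]);yb=np.array([-np.sin(b),np.cos(b),0])
t=np.deg2rad(7);R=toolR(-yb,np.sin(t)*xb-np.cos(t)*ZS)
q1,c=ik(np.array([.4685,-.232,.13])+xb*-.025+yb*-.015,R,[-40,30,100,5,40,120]);print(q1.round(1))
n=24
f=np.linspace(0,1,n+1)[:,None]
# wrist sweep first, arm later, lift mid
Q=q+(q1-q)*f; g=np.clip((f[:,0]-.35)/.65,0,1);g=g*g*(3-2*g)
Q[:,4]=q[4]+(q1[4]-q[4])*g
for i in range(3):Q[:,i]=q[i]+(q1[i]-q[i])*f[:,0]
Q[:,1]-=4*np.sin(np.pi*f[:,0])
P=[];Rm=[]
for x in Q:
    p,r=fk(x,K);P.append(p);Rm.append(r)
P=np.array(P)
print(max(np.rad2deg(Ro.from_matrix(Rm[i].T@Rm[i+1]).magnitude()) for i in range(n)),np.linalg.norm(np.diff(P,axis=0),axis=1).max(),abs(np.diff(Q,axis=0)).max(0))
for i in range(0,n+1,4):print(P[i],'nose dir',Rm[i][:,0],'z',Rm[i][:,2],'tail z',(P[i]-Rm[i][:,0]*.096)[2].round(3),'nose',(P[i]+Rm[i][:,0]*.066).round(3))
np.save("Q2.npy",Q)
for k in range(n//8):rows(Q[8*k:8*k+9],18)
E
```

```text
[-13.8  24.2 137.6 173.5  17.    3.3] [0.447  0.0149 0.1528]
[-45.2  28.  107.7   8.5  40.2 122.5]
4.530199556746143 0.03612517702069754 [1.3094 0.6793 1.2441 6.8777 2.2276 4.9654]
[0.447  0.0151 0.1528] nose dir [-0.1801 -0.9837  0.0018] z [ 0.5654 -0.105  -0.8181] tail z 0.153 nose [ 0.435 -0.05   0.153]
[ 0.5024 -0.0029  0.1773] nose dir [-0.0989 -0.9949 -0.0208] z [ 0.6369 -0.0472 -0.7695] tail z 0.179 nose [ 0.496 -0.069  0.176]
[ 0.5377 -0.0344  0.1931] nose dir [-0.0275 -0.9996 -0.0049] z [ 0.6556 -0.0144 -0.7549] tail z 0.194 nose [ 0.536 -0.1    0.193]
[ 0.5602 -0.0684  0.2   ] nose dir [ 0.0512 -0.9987  0.0043] z [ 0.6451  0.0298 -0.7635] tail z 0.2 nose [ 0.564 -0.134  0.2  ]
[ 0.5562 -0.0933  0.1886] nose dir [ 0.1489 -0.9878 -0.0463] z [ 0.5627  0.1232 -0.8174] tail z 0.193 nose [ 0.566 -0.158  0.186]
[ 0.5107 -0.1438  0.1568] nose dir [ 0.1752 -0.9802 -0.0918] z [ 0.3625  0.151  -0.9197] tail z 0.166 nose [ 0.522 -0.209  0.151]
[ 0.4452 -0.2495  0.13  ] nose dir [ 0.1045 -0.9945 -0.    ] z [ 0.1212  0.0127 -0.9925] tail z 0.13 nose [ 0.452 -0.315  0.13 ]
[[18, 0.005, -0
[... 511 characters left out ...]
52, 0.063, -0.005, -0.017, -0.033], [18, 0.278, -0.186, 0.083, -0.009, -0.03, -0.044], [18, 0.327, -0.201, 0.101, -0.017, -0.045, -0.054], [18, 0.375, -0.194, 0.117, -0.029, -0.061, -0.062], [18, 0.426, -0.162, 0.129, -0.047, -0.078, -0.07], [18, 0.486, -0.103, 0.137, -0.071, -0.095, -0.076]]
[[18, 0.065, 0.091, 0.001, -0.029, -0.015, -0.003], [18, 0.145, 0.208, -0.006, -0.064, -0.027, -0.005], [18, 0.246, 0.346, -0.022, -0.104, -0.034, -0.004], [18, 0.372, 0.501, -0.05, -0.147, -0.035, -0.001], [18, 0.526, 0.666, -0.089, -0.193, -0.029, 0.003], [18, 0.71, 0.836, -0.141, -0.239, -0.015, 0.008], [18, 0.925, 1.002, -0.206, -0.284, 0.008, 0.013], [18, 1.171, 1.157, -0.282, -0.326, 0.04, 0.017]]
```

```bash
python3 - <<'E'
from kin import *
s=read_state();q=np.array(s["joint_positions"])
b=np.deg2rad(6.0);xb=np.array([np.cos(b),np.sin(b),0]);yb=np.array([-np.sin(b),np.cos(b),0])
t=np.deg2rad(7);R=toolR(-yb,np.sin(t)*xb-np.cos(t)*ZS)
q1,c=ik(np.array([.4685,-.232,.13])+xb*-.025+yb*-.015,R,[-40,30,100,5,40,120])
qm=np.array([-20,14,131,15,20,140.])
f=np.linspace(0,1,17)[:,None];Q=q+(qm-q)*f
f=np.linspace(0,1,17)[1:,None];Q=np.vstack([Q,qm+(q1-qm)*f])
Q[:,1]-=0
P=[];Rm=[]
for x in Q:
    p,r=fk(x,K);P.append(p);Rm.append(r)
P=np.array(P)
print(max(np.rad2deg(Ro.from_matrix(Rm[i].T@Rm[i+1]).magnitude()) for i in range(32)),np.linalg.norm(np.diff(P,axis=0),axis=1).max(),abs(np.diff(Q,axis=0)).max(0))
for i in range(0,33,4):print(P[i],'nose dir',Rm[i][:,0],'z',Rm[i][:,2],'tail',(P[i]-Rm[i][:,0]*.096).round(3),'nose',(P[i]+Rm[i][:,0]*.066).round(3))
np.save("Q2.npy",Q)
for k in range(4):rows(Q[8*k:8*k+9],18)
E
```

```text
3.2806054309699446 0.019122605880666027 [1.5764 0.8747 1.4551 9.9081 1.2623 8.5418]
[0.447  0.0151 0.1528] nose dir [-0.1801 -0.9837  0.0018] z [ 0.5654 -0.105  -0.8181] tail [0.464 0.11  0.153] nose [ 0.435 -0.05   0.153]
[0.4631 0.0578 0.1706] nose dir [-0.0368 -0.9936 -0.1067] z [ 0.5963  0.0638 -0.8002] tail [0.467 0.153 0.181] nose [ 0.461 -0.008  0.164]
[0.4451 0.0822 0.1726] nose dir [ 0.0723 -0.9847 -0.1586] z [ 0.5184  0.1729 -0.8375] tail [0.438 0.177 0.188] nose [0.45  0.017 0.162]
[0.41   0.0672 0.1653] nose dir [ 0.1167 -0.9862 -0.117 ] z [ 0.3882  0.1538 -0.9087] tail [0.399 0.162 0.176] nose [0.418 0.002 0.158]
[0.3812 0.0084 0.1652] nose dir [ 0.1084 -0.9933  0.0408] z [ 0.2825 -0.0086 -0.9592] tail [0.371 0.104 0.161] nose [ 0.388 -0.057  0.168]
[ 0.4132 -0.0468  0.1578] nose dir [ 0.1095 -0.9933  0.0381] z [ 0.2421 -0.0105 -0.9702] tail [0.403 0.049 0.154] nose [ 0.42  -0.112  0.16 ]
[ 0.4353 -0.1094  0.1494] nose dir [ 0.1095 -0.9935  0.0305] z [ 0.2014 -0.0078 -0.9795] tail [ 0.425 -0.014  0.146] nose [ 0.442 -0.175  0.151]
[ 0.4463 -0.1777  0.1401] nose dir [ 0.1
[... 1174 characters left out ...]
 [18, 0.357, -0.145, 0.105, -0.021, -0.001, -0.0], [18, 0.483, -0.183, 0.139, -0.028, -0.002, -0.0], [18, 0.613, -0.215, 0.171, -0.035, -0.003, -0.0], [18, 0.745, -0.242, 0.203, -0.042, -0.004, 0.0], [18, 0.881, -0.263, 0.233, -0.048, -0.005, 0.001], [18, 1.019, -0.279, 0.262, -0.055, -0.007, 0.001]]
[[18, 0.14, -0.012, 0.026, -0.007, -0.002, 0.0], [18, 0.283, -0.017, 0.051, -0.013, -0.004, 0.001], [18, 0.427, -0.016, 0.075, -0.02, -0.006, 0.002], [18, 0.573, -0.009, 0.099, -0.027, -0.008, 0.003], [18, 0.72, 0.004, 0.121, -0.033, -0.011, 0.003], [18, 0.867, 0.024, 0.143, -0.04, -0.013, 0.004], [18, 1.016, 0.051, 0.164, -0.046, -0.016, 0.005], [18, 1.164, 0.084, 0.184, -0.052, -0.019, 0.007]]
```

drive_tool(steps=[[18,0.13,-0.08,-0.11,0,0,0],[18,0.26,-0.16,-0.22,0,0,0],[18,0.4,-0.24,-0.34,0,0,0],[18,0.4,-0.24,-0.34,0,0,0]])

```text
time_s: 18.85
position: [0.4444, -0.0222, 0.1934]
tcp_rot: [[-0.174, -0.803, 0.569], [-0.985, 0.148, -0.092], [-0.01, -0.577, -0.817]]
force: [-0.3, 0.3, -2.4]
opening: 0.275
grasp_force: 30.0
```

```bash
python3 - <<'E'
from kin import *
s=read_state();q=np.array(s["joint_positions"]);print(q.round(1),s["position"],s["opening"]*87)
b=np.deg2rad(6.0);xb=np.array([np.cos(b),np.sin(b),0]);yb=np.array([-np.sin(b),np.cos(b),0])
t=np.deg2rad(7);R=toolR(-yb,np.sin(t)*xb-np.cos(t)*ZS)
q1,c=ik(np.array([.4685,-.232,.13])+xb*-.025+yb*-.015,R,[-40,30,100,5,40,120])
qm=np.array([-28,12,128,15,22,138.])
f=np.linspace(0,1,17)[:,None];Q=q+(qm-q)*f
f=np.linspace(0,1,9)[1:,None];Q=np.vstack([Q,qm+(q1-qm)*f])
P=[];Rm=[]
for x in Q:
    p,r=fk(x,K);P.append(p);Rm.append(r)
P=np.array(P);n=len(Q)-1
print(max(np.rad2deg(Ro.from_matrix(Rm[i].T@Rm[i+1]).magnitude()) for i in range(n)),np.linalg.norm(np.diff(P,axis=0),axis=1).max(),abs(np.diff(Q,axis=0)).max(0))
for i in range(0,n+1,4):print(P[i],'nose dir',Rm[i][:,0],'z',Rm[i][:,2],'tail',(P[i]-Rm[i][:,0]*.096).round(3),'nose',(P[i]+Rm[i][:,0]*.066).round(3))
for k in range(n//8):rows(Q[8*k:8*k+9],18)
E
```

```text
[-23.   15.5 135.6 124.5   9.6  44.8] [ 0.4444 -0.0222  0.1934] 23.925952497401525
2.4278441257522156 0.02747798348969184 [2.1529 1.9995 2.5352 6.8441 2.2747 5.8225]
[ 0.4447 -0.0219  0.1933] nose dir [-0.1743 -0.9846 -0.0104] z [ 0.5693 -0.0921 -0.817 ] tail [0.461 0.073 0.194] nose [ 0.433 -0.087  0.193]
[ 0.4571 -0.0105  0.2009] nose dir [-0.0901 -0.9952 -0.038 ] z [ 0.5785 -0.0212 -0.8154] tail [0.466 0.085 0.205] nose [ 0.451 -0.076  0.198]
[ 0.4518 -0.0055  0.1993] nose dir [-0.0224 -0.9986 -0.0489] z [ 0.5316  0.0295 -0.8465] tail [0.454 0.09  0.204] nose [ 0.45  -0.071  0.196]
[ 0.432  -0.0183  0.1921] nose dir [ 0.0105 -0.9997 -0.0204] z [ 0.4395  0.023  -0.898 ] tail [0.431 0.078 0.194] nose [ 0.433 -0.084  0.191]
[ 0.4052 -0.0559  0.1877] nose dir [ 0.0051 -0.9976  0.0696] z [ 0.327  -0.0641 -0.9429] tail [0.405 0.04  0.181] nose [ 0.406 -0.122  0.192]
[ 0.4387 -0.1474  0.162 ] nose dir [ 0.0584 -0.9971  0.0489] z [ 0.2228 -0.0347 -0.9742] tail [ 0.433 -0.052  0.157] nose [ 0.443 -0.213  0.165]
[ 0.4452 -0.2495  0.13  ] nose dir [ 0.1045 -0.9945 -0.    ] z [ 0.1212  0.0127
[... 600 characters left out ...]
67, 0.118, -0.026, -0.051, -0.0, -0.022], [18, 0.113, 0.167, -0.041, -0.07, 0.006, -0.028], [18, 0.173, 0.217, -0.058, -0.09, 0.015, -0.035], [18, 0.246, 0.267, -0.08, -0.111, 0.028, -0.04], [18, 0.333, 0.316, -0.106, -0.131, 0.044, -0.046], [18, 0.433, 0.36, -0.137, -0.151, 0.063, -0.051]]
[[18, 0.175, -0.064, 0.086, -0.018, -0.004, -0.008], [18, 0.359, -0.114, 0.172, -0.036, -0.01, -0.016], [18, 0.55, -0.15, 0.258, -0.054, -0.016, -0.023], [18, 0.747, -0.173, 0.343, -0.072, -0.023, -0.03], [18, 0.949, -0.18, 0.426, -0.089, -0.031, -0.037], [18, 1.156, -0.173, 0.508, -0.106, -0.04, -0.043], [18, 1.366, -0.151, 0.588, -0.122, -0.05, -0.049], [18, 1.578, -0.113, 0.666, -0.138, -0.06, -0.054]]
```

drive_tool(steps=[[18,-0.03,-0.04,0,0.005,-0.01,-0.01],[18,-0.06,-0.075,0,0.005,-0.025,-0.02],[18,-0.09,-0.095,0,0.005,-0.035,-0.025],[18,-0.115,-0.105,0,0,-0.05,-0.035],[18,-0.13,-0.105,-0.005,-0.005,-0.06,-0.045],[18,-0.145,-0.1,-0.01,-0.015,-0.065,-0.055],[18,-0.15,-0.08,-0.015,-0.025,-0.075,-0.06],[18,-0.145,-0.055,-0.02,-0.04,-0.08,-0.07]])

```text
time_s: 19.65
position: [0.4506, -0.0047, 0.1984]
tcp_rot: [[-0.02, -0.849, 0.529], [-0.998, 0.045, 0.036], [-0.055, -0.527, -0.848]]
force: [0.1, 0.5, -2.4]
opening: 0.276
grasp_force: 30.0
```

drive_tool(steps=[[18,0.01,0.035,-0.005,-0.015,-0.005,-0.01],[18,0.035,0.075,-0.015,-0.03,-0.005,-0.015],[18,0.065,0.12,-0.025,-0.05,0,-0.02],[18,0.115,0.165,-0.04,-0.07,0.005,-0.03],[18,0.175,0.215,-0.06,-0.09,0.015,-0.035],[18,0.245,0.265,-0.08,-0.11,0.03,-0.04],[18,0.335,0.315,-0.105,-0.13,0.045,-0.045],[18,0.435,0.36,-0.135,-0.15,0.065,-0.05]])

```text
time_s: 20.45
position: [0.4034, -0.0559, 0.1863]
tcp_rot: [[0.005, -0.947, 0.322], [-0.998, -0.026, -0.061], [0.066, -0.321, -0.945]]
force: [-0.1, -0.2, -2.3]
opening: 0.276
grasp_force: 30.0
```

drive_tool(steps=[[18,0.175,-0.065,0.085,-0.02,-0.005,-0.01],[18,0.36,-0.115,0.17,-0.035,-0.01,-0.015],[18,0.55,-0.15,0.26,-0.055,-0.015,-0.025],[18,0.75,-0.175,0.345,-0.07,-0.025,-0.03],[18,0.95,-0.18,0.425,-0.09,-0.03,-0.035],[18,0.95,-0.18,0.425,-0.09,-0.03,-0.035]])

```text
time_s: 21.05
position: [0.4442, -0.1763, 0.1531]
tcp_rot: [[0.064, -0.979, 0.196], [-0.997, -0.07, -0.026], [0.039, -0.194, -0.98]]
force: [1.6, 0.4, -2.0]
opening: 0.275
grasp_force: 30.0
```

```bash
cat >> h.py <<'E'
_b=np.deg2rad(6.0);xb=np.array([np.cos(_b),np.sin(_b),0]);yb=np.array([-np.sin(_b),np.cos(_b),0]);BO=np.array([.4695,-.232,0])
_t=np.deg2rad(7);RB=toolR(-yb,np.sin(_t)*xb-np.cos(_t)*ZS)
def B(x,y,z): return BO+xb*x+yb*y+ZS*z
E
python3 - <<'E'
from h import *
plan(B(-.025,-.015,.13),RB)
E
```

```text
t 21.05 at [ 0.4442 -0.1763  0.1531] tgt [ 0.4462 -0.2495  0.13  ] mm [72.3  7.7 25. ] deg [-4.1 -2.6 -2. ] | scaled [0.602 0.064 0.208] [-0.048 -0.03  -0.023] j [-39.   22.3 115.   10.8  33.3 128.6] F [ 1.6  0.4 -2. ]
```

drive_tool(steps=[[18,0.15,0.015,0.05,-0.01,-0.01,-0.005],[18,0.3,0.03,0.1,-0.025,-0.015,-0.01],[18,0.45,0.05,0.15,-0.035,-0.02,-0.015],[18,0.6,0.064,0.208,-0.048,-0.03,-0.023],[18,0.6,0.064,0.208,-0.048,-0.03,-0.023]])

```text
time_s: 21.55
position: [0.445, -0.2484, 0.1302]
tcp_rot: [[0.105, -0.987, 0.122], [-0.994, -0.105, 0.012], [0.0, -0.122, -0.993]]
force: [1.0, -0.9, -1.5]
opening: 0.281
grasp_force: 30.0
```

```bash
python3 - <<'E'
from h import *
plan(B(-.025,-.015,.13),RB);plan(B(-.025,-.015,.02),RB)
T=optics.capture("top");S=optics.capture("side")
cv2.imwrite("pics/s5.png",np.hstack([cv2.resize(S["color"][190:310,260:400],None,fx=3,fy=4,interpolation=3),cv2.resize(T["color"][180:300,340:450],None,fx=3.4,fy=4,interpolation=3)]))
W=cloud(S);q=W.reshape(-1,3)-BO;q=np.stack([q@xb,q@yb,q[:,2]],1)
r=q[(abs(q[:,0]+.025)<.012)&(abs(q[:,1])<.12)&(q[:,2]>.09)&(q[:,2]<.16)]
for y in np.arange(-.11,.11,.02):
    k=r[(r[:,1]>=y)&(r[:,1]<y+.02)]
    if len(k)>4:print(round(y,2),len(k),k.mean(0),np.percentile(k[:,2],[5,95]))
print('tail y',np.percentile(r[:,1],98) if len(r) else 0)
E
```

```text
t 21.55 at [ 0.445  -0.2484  0.1302] tgt [ 0.4462 -0.2495  0.13  ] mm [ 1.3 -1.   0.3] deg [-0. -0.  0.] | scaled [ 0.01  -0.008  0.003] [-0.    -0.     0.001] j [-45.1  27.9 107.9   8.5  40.1 122.6] F [ 1.  -0.9 -1.5]
t 21.55 at [ 0.445  -0.2484  0.1302] tgt [ 0.4462 -0.2495  0.02  ] mm [  1.2  12.4 109.5] deg [-0. -0.  0.] | scaled [0.01  0.104 0.913] [-0.    -0.     0.001] j [-45.1  27.9 107.9   8.5  40.1 122.6] F [ 1.  -0.9 -1.5]
-0.05 9 [-0.0297 -0.0379  0.1507] [0.1483 0.152 ]
-0.03 11 [-0.027  -0.023   0.1498] [0.1486 0.1514]
-0.01 41 [-0.019  -0.0002  0.148 ] [0.1372 0.1556]
0.01 33 [-0.0217  0.0201  0.1469] [0.1372 0.1516]
0.03 31 [-0.0207  0.0408  0.1474] [0.1391 0.1522]
0.05 36 [-0.0208  0.0594  0.1472] [0.1379 0.1518]
0.07 110 [-0.0251  0.0791  0.1414] [0.1305 0.1507]
tail y 0.08314712070182562
```

View pics/s5.png

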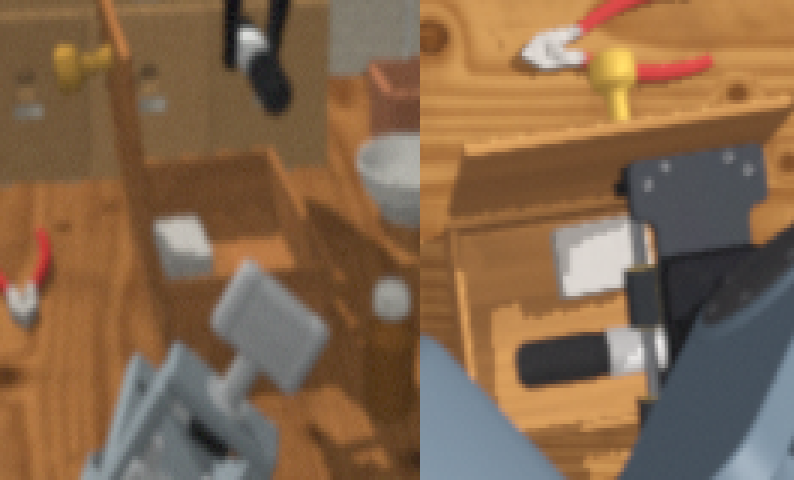

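The handpiece is level over the near half of the box (right view, rod at (590,355), block at (600,260)). Lowering.

drive_tool(steps=[[18,0.01,0.02,0.18,0,0,0],[18,0.01,0.04,0.36,0,0,0],[18,0.01,0.06,0.54,0,0,0],[18,0.01,0.08,0.7,0,0,0],[18,0.01,0.095,0.83,0,0,0],[18,0.01,0.104,0.91,0,0,0],[18,0.01,0.104,0.91,0,0,0]])

```text
time_s: 22.35
position: [0.4441, -0.2453, 0.0203]
tcp_rot: [[0.107, -0.987, 0.119], [-0.994, -0.106, 0.016], [-0.003, -0.12, -0.993]]
force: [-0.7, -0.3, -2.2]
opening: 0.28
grasp_force: 30.0
```

drive_tool(steps=[[18,0,0.004,0.03,0,0,0],[18,0,0.007,0.055,0,0,0],[18,0,0.007,0.055,0,0,0]])

```text
time_s: 22.65
position: [0.445, -0.2469, 0.0148]
tcp_rot: [[0.107, -0.987, 0.122], [-0.994, -0.106, 0.013], [0.0, -0.122, -0.993]]
force: [-0.7, -0.4, -2.5]
opening: 0.278
grasp_force: 30.0
```

drive_tool(steps=[[18,0,0.001,0.01,0,0,0],[18,0,0.002,0.018,0,0,0],[18,0,0.002,0.018,0,0,0]])

```text
time_s: 22.95
position: [0.445, -0.2469, 0.0125]
tcp_rot: [[0.107, -0.987, 0.121], [-0.994, -0.106, 0.013], [0.0, -0.122, -0.993]]
force: [-0.1, 0.7, -1.6]
opening: 0.28
grasp_force: 30.0
```

```bash
python3 - <<'E'
from h import *
plan(B(-.025,-.015,.0105),RB);s=read_state();print(s["opening"]*87,s["force"],s["moment"])
E
```

```text
t 22.95 at [ 0.445  -0.2469  0.0125] tgt [ 0.4462 -0.2495  0.0105] mm [ 2.7 -0.7  2.1] deg [-0.   0.   0.1] | scaled [ 0.023 -0.006  0.017] [-0.     0.     0.001] j [-45.   41.3 111.5  13.8  23.5 116.4] F [-0.1  0.7 -1.6]
24.32220477177424 [-0.115   0.6907 -1.6106] [-0.0121  0.2223  0.0038]
```

drive_tool(steps=[[18,0,0.001,0.008,0,0,0],[18,0,0.001,0.015,0,0,0],[18,0,0.001,0.015,0,0,0]])

```text
time_s: 23.25
position: [0.445, -0.2468, 0.0105]
tcp_rot: [[0.107, -0.987, 0.121], [-0.994, -0.106, 0.013], [-0.0, -0.122, -0.993]]
force: [-0.6, 0.0, -2.4]
opening: 0.277
grasp_force: 30.0
```

drive_tool(steps=[[18,0,0.001,0.008,0,0,0],[18,0,0.001,0.008,0,0,0]])

```text
time_s: 23.45
position: [0.445, -0.2468, 0.0095]
tcp_rot: [[0.107, -0.987, 0.121], [-0.994, -0.106, 0.013], [-0.0, -0.122, -0.993]]
force: [-0.9, 0.1, -1.7]
opening: 0.277
grasp_force: 30.0
```

drive_tool(steps=[[18,0,0.001,0.008,0,0,0],[18,0,0.001,0.008,0,0,0]])

```text
time_s: 23.65
position: [0.4451, -0.2469, 0.0087]
tcp_rot: [[0.107, -0.987, 0.121], [-0.994, -0.106, 0.013], [0.0, -0.122, -0.993]]
force: [-0.5, 0.3, -0.4]
opening: 0.276
grasp_force: 30.1
```

drive_tool(steps=[[18,0,0,0.004,0,0,0],[18,0,0,0.004,0,0,0]])

```text
time_s: 23.85
position: [0.4451, -0.247, 0.0086]
tcp_rot: [[0.107, -0.987, 0.122], [-0.994, -0.106, 0.013], [0.0, -0.122, -0.993]]
force: [-1.1, -0.7, 3.2]
opening: 0.275
grasp_force: 31.1
```

drive_tool(steps=[[28,0,0,0,0,0,0],[31,0,0,0,0,0,0],[32,0,0,0,0,0,0],[32,0,0,0,0,0,0]])

```text
time_s: 24.25
position: [0.4468, -0.2477, 0.009]
tcp_rot: [[0.106, -0.987, 0.124], [-0.994, -0.105, 0.011], [0.002, -0.125, -0.992]]
force: [3.7, 2.2, 6.4]
opening: 0.362
grasp_force: 3.1
```

drive_tool(steps=[[32,0,-0.006,-0.05,0,0,0],[32,0,-0.018,-0.15,0,0,0],[32,0,-0.035,-0.3,0,0,0],[32,0,-0.06,-0.5,0,0,0],[32,0,-0.085,-0.7,0,0,0],[32,0,-0.11,-0.9,0,0,0],[32,0,-0.12,-1,0,0,0]])

```text
time_s: 24.95
position: [0.445, -0.2474, 0.1316]
tcp_rot: [[0.107, -0.987, 0.123], [-0.994, -0.106, 0.011], [0.003, -0.123, -0.992]]
force: [0.9, 0.3, -0.7]
opening: 0.369
grasp_force: 0.0
```

```bash
python3 - <<'E'
from kin import *
s=read_state();print(s["position"],s["opening"]*87,s["force"],np.round(s["joint_positions"],1))
S=optics.capture("side");T=optics.capture("top")
for c in(S,T):
    W=cloud(c);q=W.reshape(-1,3)-BO;q=np.stack([q@xb,q@yb,q[:,2]],1)
    r=q[(abs(q[:,0]+.026)<.02)&(abs(q[:,1])<.09)&(q[:,2]>.015)&(q[:,2]<.045)]
    print(len(r),r.mean(0) if len(r) else '',np.percentile(r[:,2],[50,95]) if len(r) else '',r[:,1].min(),r[:,1].max())
    L=q[(abs(q[:,1])<.095)&(q[:,0]>.06)&(q[:,0]<.1)&(q[:,2]>.06)&(q[:,2]<.19)]
    for z in np.arange(.06,.19,.02):
        k=L[(L[:,2]>z)&(L[:,2]<z+.02)]
        if len(k)>5:print('lid',z.round(2),len(k),np.percentile(k[:,0],[5,50,95]))
    print(L[:,2].max())
    k=q[(abs(q[:,1])<.03)&(q[:,0]>.09)&(q[:,0]<.14)&(q[:,2]>.1)&(q[:,2]<.2)];print('knob',len(k),k.mean(0) if len(k) else '',k.min(0) if len(k) else '',k.max(0) if len(k) else '')
cv2.imwrite("pics/s6.png",np.hstack([cv2.resize(S["color"][190:310,260:400],None,fx=3,fy=4,interpolation=3),cv2.resize(T["color"][180:300,340:450],None,fx=3.4,fy=4,interpolation=3)]))
E
```

```text
[ 0.445  -0.2474  0.1316] 32.10803232422109 [ 0.9045  0.2808 -0.653 ] [-45.   27.7 108.    8.4  40.  122.6]
164 [-0.0225 -0.0008  0.0271] [0.0284 0.031 ] -0.07959375042765843 0.05621189994356347
lid 0.06 44 [0.0735 0.0745 0.0757]
lid 0.08 50 [0.0758 0.077  0.0781]
lid 0.1 47 [0.0782 0.0795 0.0805]
lid 0.12 39 [0.0808 0.082  0.0832]
lid 0.14 85 [0.0833 0.0854 0.0974]
lid 0.16 102 [0.0819 0.0859 0.0872]
0.17747053435420188
knob 139 [0.1124 0.0074 0.1451] [ 0.0902 -0.01    0.1303] [0.127  0.0156 0.1565]
499 [-0.0289  0.0277  0.0273] [0.0278 0.0324] -0.03896825577164999 0.08167118367824495
lid 0.06 97 [0.0635 0.0647 0.066 ]
lid 0.08 103 [0.0659 0.0672 0.0685]
lid 0.1 125 [0.0682 0.0699 0.0712]
lid 0.12 217 [0.071  0.0723 0.0737]
lid 0.14 273 [0.0735 0.075  0.0948]
lid 0.16 491 [0.0763 0.0791 0.084 ]
0.1799121352846924
knob 177 [0.1099 0.0017 0.1504] [ 0.09   -0.0134  0.1376] [0.1251 0.0145 0.1575]
```

View pics/s6.png

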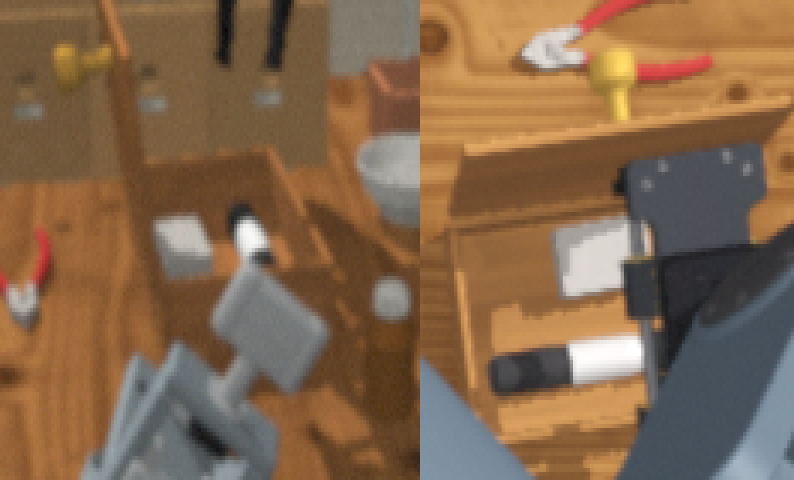

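The handpiece lies flat (right view, rod at (570,365)), clear of the block at (600,255). The lid is still back, with the knob at (615,75). Next, the lid: first move up and over.

```bash
cat >> h.py <<'E'
RL=toolR(-xb,-ZS)
def F(th,r=.112,off=.010,by=.05):
    th=np.deg2rad(th);return B(.065-r*np.cos(th)+.007*np.sin(th)+off,by,.0485+r*np.sin(th)+.007*np.cos(th))
E
python3 - <<'E'
from kin import *
q=np.array(read_state()["joint_positions"])
for sgn in(1,-1):
    R=toolR(sgn*xb,-ZS)
    for p in(B(.04,.05,.25),B(.13,.05,.25),B(.13,.05,.15),F(60),F(0)):
        j,c=ik(p,R,[-30,40,80,0,60,30]);print(sgn,p,j.round(1),c)
plan(B(.04,.05,.26),toolR(-xb,-ZS));plan(B(.04,.05,.26),toolR(xb,-ZS))
E
```

```text
1 [ 0.5041 -0.1781  0.25  ] [-31.5  21.3  93.1  -0.   65.5  52.5] 4.6150007185840643e-20
1 [ 0.5936 -0.1687  0.25  ] [-26.2  28.   81.4   0.   70.6  57.8] 5.603613590954941e-30
1 [ 0.5936 -0.1687  0.15  ] [-26.2  34.6  87.   -0.   58.4  57.8] 5.998064458985605e-30
1 [ 0.4892 -0.1797  0.149 ] [-32.5  28.4 101.   -0.   50.6  51.5] 3.458408792302822e-21
1 [ 0.4275 -0.1861  0.0555] [-37.3  35.5 112.3  -0.   32.2  46.7] 1.9104906803693723e-19
-1 [ 0.5041 -0.1781  0.25  ] [ -31.5   21.3   93.1   -0.    65.5 -127.5] 1.6930303712958165e-23
-1 [ 0.5936 -0.1687  0.25  ] [ -26.2   28.    81.4    0.    70.6 -122.2] 7.914030015238284e-30
-1 [ 0.5936 -0.1687  0.15  ] [ -26.2   34.6   87.     0.    58.4 -122.2] 6.823917122107628e-22
-1 [ 0.4892 -0.1797  0.149 ] [ -32.5   28.4  101.    -0.    50.6 -128.5] 9.744687658699167e-23
-1 [ 0.4275 -0.1861  0.0555] [ -37.3   35.5  112.3   -0.    32.2 -133.3] 9.697030829675081e-23
t 25.05 at [ 0.4453 -0.2477  0.1313] tgt [ 0.5041 -0.1781  0.26  ] mm [ -62.5  -81.3 -119.7] deg [-5.8  5.5 90. ] | scaled [-0.521 -0.678 -0.998] [-0.067  0.063  1.047] j [-45.   27.7 108.    8.5  39.9 122.6] F [0.2 0.5 0.4]
t 25.05 at [ 0.4453 -0.2477  0.1313] tgt [ 0.5041 -0.1781  0.26  ] mm [ -62.5  -81.3 -119.7] deg [ -5.5  -5.8 -89.7] | scaled [-0.521 -0.678 -0.998] [-0.063 -0.067 -1.044] j [-45.   27.7 108.    8.5  39.9 122.6] F [0.2 0.5 0.4]
```

drive_tool(steps=[[20,0,-0.04,-0.35,0,0,0],[10,0,-0.08,-0.7,0,0,0],[0,-0.1,-0.12,-1,0,0,-0.08],[0,-0.2,-0.12,-1,0,0,-0.17],[0,-0.3,-0.12,-1,-0.02,-0.02,-0.26],[0,-0.4,-0.12,-1,-0.04,-0.04,-0.35],[0,-0.5,-0.12,-1,-0.06,-0.06,-0.44],[0,-0.5,-0.12,-1,-0.06,-0.06,-0.52]])

```text
time_s: 25.85
position: [0.4376, -0.186, 0.249]
tcp_rot: [[0.781, -0.624, -0.0], [-0.623, -0.78, 0.05], [-0.031, -0.039, -0.999]]
force: [0.5, -0.4, -0.9]
opening: -0.0
grasp_force: 0.0
```

```bash
sed -i 's/^RL=.*/RL=toolR(xb,-ZS)/' h.py; python3 - <<'E'
from h import *
plan(B(.04,.05,.26),RL)
E
```

```text
t 25.85 at [ 0.4376 -0.186   0.249 ] tgt [ 0.5041 -0.1781  0.26  ] mm [ 46.6 -48.1 -10.6] deg [ -2.8   0.8 -44.6] | scaled [ 0.389 -0.4   -0.088] [-0.033  0.01  -0.519] j [-38.   17.2 100.3   2.5  64.4  89.5] F [ 0.5 -0.4 -0.9]
```

drive_tool(steps=[[0,0.06,-0.07,-0.09,-0.005,0,-0.09],[0,0.13,-0.14,-0.09,-0.01,0,-0.18],[0,0.2,-0.2,-0.09,-0.02,0,-0.27],[0,0.27,-0.27,-0.09,-0.025,0.01,-0.36],[0,0.33,-0.34,-0.09,-0.03,0.01,-0.45],[0,0.39,-0.4,-0.09,-0.033,0.01,-0.52],[0,0.39,-0.4,-0.09,-0.033,0.01,-0.52]])

```text
time_s: 26.55
position: [0.5048, -0.1795, 0.2602]
tcp_rot: [[0.995, 0.101, 0.001], [0.101, -0.995, -0.002], [0.001, 0.002, -1.0]]
force: [0.0, -0.3, -0.3]
opening: 0.005
grasp_force: 0.0
```

```bash
python3 - <<'E'
from h import *
plan(B(.13,.05,.26),RL);plan(B(.13,.05,.15),RL)
E
```

```text
t 26.55 at [ 0.5048 -0.1795  0.2602] tgt [ 0.5936 -0.1687  0.26  ] mm [89.4 -1.9  0.3] deg [ 0.1 -0.1 -0.2] | scaled [ 0.745 -0.016  0.003] [ 0.001 -0.001 -0.003] j [-31.5  20.7  92.4  -0.   66.8  52.7] F [ 0.  -0.3 -0.3]
t 26.55 at [ 0.5048 -0.1795  0.2602] tgt [ 0.5936 -0.1687  0.15  ] mm [ 89.3  -2.1 110.3] deg [ 0.1 -0.1 -0.2] | scaled [ 0.744 -0.017  0.92 ] [ 0.001 -0.001 -0.003] j [-31.5  20.7  92.4  -0.   66.8  52.7] F [ 0.  -0.3 -0.3]
```

drive_tool(steps=[[0,0.25,-0.01,0,0,0,0],[0,0.5,-0.015,0,0,0,0],[0,0.745,-0.015,0,0,0,0],[0,0.745,-0.015,0.25,0,0,0],[0,0.745,-0.015,0.5,0,0,0],[0,0.745,-0.015,0.75,0,0,0],[0,0.745,-0.015,0.92,0,0,0],[0,0.745,-0.015,0.92,0,0,0]])

```text
time_s: 27.35
position: [0.5901, -0.1683, 0.1471]
tcp_rot: [[0.995, 0.098, -0.006], [0.098, -0.995, 0.002], [-0.006, -0.002, -1.0]]
force: [-0.9, 0.4, -0.5]
opening: 0.006
grasp_force: 0.0
```

```bash
python3 - <<'E'
from h import *
plan(B(.13,.05,.15),RL);s=read_state();p0=np.array(s["position"])
for th in(97,90,82,74,66,58,50,42,34,26,18,10,4,0):print(th,((RL.T@(F(th)-p0))/.12).round(3))
S=optics.capture("side");cv2.imwrite("pics/s7.png",cv2.resize(S["color"][150:300,230:400],None,fx=4,fy=4,interpolation=3))
E
```

```text
t 27.35 at [ 0.5901 -0.1683  0.1471] tgt [ 0.5936 -0.1687  0.15  ] mm [ 3.4  0.7 -3. ] deg [-0.1  0.4 -0.4] | scaled [ 0.028  0.006 -0.025] [-0.002  0.004 -0.005] j [-26.3  34.7  87.5  -0.1  58.2  58.1] F [-0.9  0.4 -0.5]
97 [-0.258  0.006 -0.098]
90 [-0.372  0.006 -0.112]
82 [-0.502  0.006 -0.111]
74 [-0.631  0.006 -0.092]
66 [-0.756  0.006 -0.055]
58 [-0.875  0.006 -0.001]
50 [-0.985  0.006  0.069]
42 [-1.084  0.006  0.153]
34 [-1.171  0.006  0.251]
26 [-1.243  0.006  0.36 ]
18 [-1.299  0.006  0.477]
10 [-1.339  0.006  0.602]
4 [-1.357  0.006  0.698]
0 [-1.363  0.006  0.763]
```

View pics/s7.png

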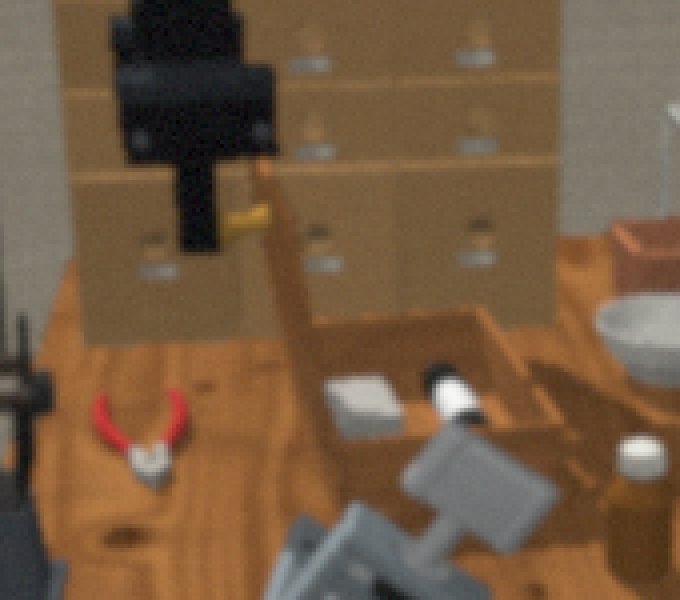

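The finger at (200,220) hangs behind the lid's upper part (edge at (265,160)), beside the knob. Pushing along the arc.

drive_tool(steps=[[0,-0.15,0.005,-0.05,0,0,0],[0,-0.26,0.005,-0.09,0,0,0],[0,-0.34,0.005,-0.1,0,0,0],[0,-0.42,0.005,-0.1,0,0,0],[0,-0.5,0.005,-0.1,0,0,0],[0,-0.57,0.005,-0.095,0,0,0],[0,-0.63,0.005,-0.09,0,0,0]])

```text
time_s: 28.1
position: [0.5179, -0.1778, 0.1617]
tcp_rot: [[0.995, 0.1, 0.003], [0.1, -0.995, -0.003], [0.003, 0.003, -1.0]]
force: [1.4, -0.0, 0.1]
opening: 0.005
grasp_force: 0.5
```

```bash
python3 - <<'E'
from h import *
s=read_state();p0=np.array(s["position"]);print(p0,s["force"])
for th in(74,70,66,62,58,54,50,46,42,38,34):print(th,((RL.T@(F(th)-p0))/.12).round(3))
S=optics.capture("side");W=cloud(S);q=W.reshape(-1,3)-BO;q=np.stack([q@xb,q@yb,q[:,2]],1)
L=q[(q[:,1]>.075)&(q[:,1]<.105)&(q[:,0]>-.06)&(q[:,0]<.1)&(q[:,2]>.065)&(q[:,2]<.19)]
for z in np.arange(.065,.19,.02):
        k=L[(L[:,2]>z)&(L[:,2]<z+.02)]
        if len(k)>5:print('lid',z.round(3),len(k),np.percentile(k[:,0],[5,50,95]))
E
```

```text
[ 0.5179 -0.1778  0.1617] [ 1.4132 -0.0239  0.1022]
74 [-0.025 -0.01   0.03 ]
70 [-0.088 -0.01   0.047]
66 [-0.15  -0.01   0.067]
62 [-0.21  -0.01   0.092]
58 [-0.269 -0.01   0.121]
54 [-0.325 -0.01   0.154]
50 [-0.379 -0.01   0.191]
46 [-0.43  -0.01   0.232]
42 [-0.478 -0.01   0.276]
38 [-0.523 -0.01   0.323]
34 [-0.565 -0.01   0.373]
lid 0.065 49 [0.0585 0.0634 0.0669]
lid 0.085 49 [0.0539 0.0585 0.062 ]
lid 0.105 51 [0.0489 0.0536 0.057 ]
lid 0.125 54 [0.044  0.0487 0.0519]
lid 0.145 53 [0.0391 0.0438 0.0471]
lid 0.165 35 [0.0349 0.0396 0.0424]
```

drive_tool(steps=[[0,-0.09,-0.01,0.04,0,0,0],[0,-0.17,-0.01,0.07,0,0,0],[0,-0.24,-0.01,0.1,0,0,0],[0,-0.31,-0.01,0.14,0,0,0],[0,-0.38,-0.01,0.19,0,0,0],[0,-0.44,-0.01,0.24,0,0,0],[0,-0.5,-0.01,0.3,0,0,0],[0,-0.565,-0.01,0.37,0,0,0]])

```text
time_s: 28.95
position: [0.4504, -0.1832, 0.1165]
tcp_rot: [[0.995, 0.1, 0.003], [0.1, -0.995, -0.002], [0.002, 0.002, -1.0]]
force: [0.9, 0.4, -0.7]
opening: 0.007
grasp_force: 0.4
```

```bash
python3 - <<'E'
from h import *
s=read_state();p0=np.array(s["position"]);print(p0,s["force"],np.round(s["joint_positions"],1))
for th in(34,30,26,22,18,14,10,7,4,2,0):print(th,((RL.T@(F(th,by=.0505)-p0))/.12).round(3))
E
```

```text
[ 0.4504 -0.1832  0.1165] [ 0.8501  0.3887 -0.7037] [-35.3  29.4 107.6  -0.   42.8  49. ]
34 [-0.     0.    -0.003]
30 [-0.038  0.     0.05 ]
26 [-0.072  0.     0.105]
22 [-0.102  0.     0.163]
18 [-0.129  0.     0.223]
14 [-0.15   0.     0.284]
10 [-0.168  0.     0.347]
7 [-0.178  0.     0.395]
4 [-0.186  0.     0.444]
2 [-0.19   0.     0.476]
0 [-0.192  0.     0.508]
```

drive_tool(steps=[[0,-0.05,0,0.07,0,0,0],[0,-0.09,0,0.14,0,0,0],[0,-0.13,0,0.22,0,0,0],[0,-0.15,0,0.29,0,0,0],[0,-0.17,0,0.36,0,0,0],[0,-0.18,0,0.42,0,0,0],[0,-0.19,0,0.47,0,0,0],[0,-0.19,0,0.49,0,0,0]])

```text
time_s: 29.75
position: [0.4282, -0.1855, 0.0575]
tcp_rot: [[0.995, 0.1, 0.002], [0.1, -0.995, -0.002], [0.002, 0.002, -1.0]]
force: [-1.0, -0.3, 1.0]
opening: 0.007
grasp_force: 0.2
```

drive_tool(steps=[[0,0,0,0.01,0,0,0],[0,0,0,0.02,0,0,0],[0,0,0,0.02,0,0,0]])

```text
time_s: 30.05
position: [0.4287, -0.1858, 0.056]
tcp_rot: [[0.995, 0.1, 0.003], [0.1, -0.995, -0.003], [0.003, 0.003, -1.0]]
force: [0.9, -0.8, 0.9]
opening: 0.001
grasp_force: 0.0
```

Press gently until the rim answers.

drive_tool(steps=[[0,0,0,0.006,0,0,0],[0,0,0,0.012,0,0,0],[0,0,0,0.012,0,0,0]])

```text
time_s: 30.35
position: [0.4288, -0.1858, 0.0557]
tcp_rot: [[0.995, 0.1, 0.004], [0.1, -0.995, -0.003], [0.003, 0.003, -1.0]]
force: [-1.9, 2.1, 12.1]
opening: 0.005
grasp_force: 5.7
```

drive_tool(steps=[[0,0,0,0.005,0,0,0],[0,0,0,0.01,0,0,0],[0,0,0,0.01,0,0,0]])

```text
time_s: 30.65
position: [0.4288, -0.1858, 0.0555]
tcp_rot: [[0.995, 0.1, 0.004], [0.1, -0.995, -0.004], [0.004, 0.004, -1.0]]
force: [-3.1, 2.6, 22.0]
opening: 0.008
grasp_force: 10.9
```

Solid: shut on the rim (22 N). Retreat and check.

drive_tool(steps=[[0,0,0,-0.1,0,0,0],[0,0,0,-0.3,0,0,0],[0,0,0,-0.6,0,0,0],[0,0,0,-0.9,0,0,0],[0,0,0,-1,0,0,0],[0,0,0,-1,0,0,0]])

```text
time_s: 31.25
position: [0.4295, -0.1863, 0.1754]
tcp_rot: [[0.995, 0.1, 0.007], [0.1, -0.995, -0.006], [0.007, 0.006, -1.0]]
force: [0.4, 1.6, 0.7]
opening: 0.004
grasp_force: 0.0
```

drive_tool(steps=[[0,-0.2,-0.3,-0.2,0,0,0],[0,-0.3,-0.6,-0.4,0,0,0],[0,-0.4,-0.9,-0.6,0,0,0],[0,-0.4,-1,-0.6,0,0,0],[0,-0.4,-1,-0.6,0,0,0]])

```text
time_s: 31.75
position: [0.3676, -0.0694, 0.2443]
tcp_rot: [[0.995, 0.102, 0.002], [0.102, -0.995, -0.002], [0.002, 0.002, -1.0]]
force: [-0.4, 0.0, 0.0]
opening: 0.006
grasp_force: 0.0
```

```bash
python3 - <<'E'
from h import *
s=read_state();print(s["time_s"],s["position"],s["force"])
for n in("side","top"):
    S=optics.capture(n);W=cloud(S);q=W.reshape(-1,3)-BO;q=np.stack([q@xb,q@yb,q[:,2]],1);C_=S["color"].reshape(-1,3).astype(int)
    for lo in(-.06,-.03,0,.03):
        k=q[(q[:,0]>lo)&(q[:,0]<lo+.025)&(abs(abs(q[:,1])-.06)<.035)&(q[:,2]>.03)&(q[:,2]<.08)];print(n,lo,len(k),np.median(k[:,2]) if len(k) else '')
    if n=="side":
        r=((W-SO)@RC).reshape(-1,3);r=r[(abs(r[:,0]-.03)<.035)&(abs(r[:,1]-.047)<.035)&(r[:,2]>.14)&(r[:,2]<.18)];print('wing',cv2.minAreaRect(r[:,:2].astype(np.float32)),np.percentile(r[:,2],95))
    w=W.reshape(-1,3);m=(C_[:,2]>150)&(C_[:,1]<70)&(w[:,0]>.5)&(w[:,0]<.75)&(w[:,1]<-.1)&(w[:,1]>-.4)
    o=np.load(n+"0.npz");w0=cloud(dict(o)).reshape(-1,3);c0=o["color"].reshape(-1,3).astype(int);m0=(c0[:,2]>150)&(c0[:,1]<70)&(w0[:,0]>.5)&(w0[:,0]<.75)&(w0[:,1]<-.1)&(w0[:,1]>-.4)
    print('pliers',m.sum(),w[m].mean(0),m0.sum(),w0[m0].mean(0))
    bt=lambda w:w[(abs(w[:,0]-.37)<.04)&(abs(w[:,1]+.055)<.04)&(w[:,2]>.05)&(w[:,2]<.08)].mean(0);print('bottle',bt(w),bt(w0))
E
```

```text
31.75 [ 0.3676 -0.0694  0.2443] [-0.353   0.0395  0.0145]
side -0.06 154 0.05457115528138945
side -0.03 225 0.05464956843403607
side 0 227 0.05461156278179548
side 0.03 226 0.054610391885262524
wing ((0.030544063076376915, 0.04936802014708519), (0.05172213166952133, 0.013844122178852558), 2.519761800765991) 0.17298727749748827
pliers 72 [ 0.6421 -0.2696  0.0074] 71 [ 0.6406 -0.2712  0.0077]
bottle [ 0.3725 -0.0487  0.061 ] [ 0.3728 -0.0483  0.0613]
top -0.06 569 0.05440242438763809
top -0.03 694 0.05428207207580584
top 0 688 0.054335385240453116
top 0.03 677 0.05428086882781574
pliers 95 [ 0.6318 -0.2752  0.0071] 61 [ 0.6397 -0.2827  0.007 ]
bottle [nan nan nan] [ 0.369  -0.0537  0.0651]<stdin>:12: RuntimeWarning: Mean of empty slice.
  ret = um.true_divide(
```

```bash
python3 -c "
from rig import order
print(order.hand_in())"
```

```text
the job is handed in; nothing more can be done
None
```

I loosened the screw about 2.4 rad clockwise and laid the handpiece flat in the box beside the block. The lid is shut flat on the rim, the pliers and bottle have not moved, and the job was handed in at about 32 s of the 64 s allowed.

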